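# Fetch the rubbing block from the box behind the jars

### The arm

A 6-joint arm with a two-finger parallel gripper is mounted at the origin on a cart in front of the work surface, level with it; the furniture and walls round the work are solid. World frame = base frame: x ahead of the robot, y to its left, z up, the work surface at z = 0. Lengths are in m, angles in rad, forces in N, time in s.
With the tool pointing down it reaches from about 0.15 to 0.775 m from the base axis. Payload 6.1 kg.
Tool frame: the origin (TCP) lies midway between the tips of the shut fingers; the grasp point (between the pads) lies 19 mm behind it; z points along the fingers, y is the line along which they close (so a half turn about z gives the same grasp; the last joint's range is limited). The gripper opens to 85 mm and grips with 20 to 120 N. Pads are 22 mm wide; open, the fingers measure 114 mm over their backs; the gripper's body (76 mm by 85 mm) begins 54 mm behind the grasp point. The pads swing forward as they close: fully open they stand 13 mm farther back than shut.
Start: joints at [0, 0.126, -0.04, 1.405, 0, 1.571], TCP at [0.525, -0, 0.231] pointing down, gripper open.
Joint ranges: [-2.72, 2.72], [-0.95, 1.95], [-1.27, 1.35], [-1.78, 2.02], [-1.46, 1.47], [-3.14, 3.14]. Speed limits (rad/s): [2.39, 2.39, 3.01, 3.14, 3.14, 3.14].

### API

Orientations are given as a unit quaternion [x, y, z, w].
In Python, from station import arm, eyes, job, spot_in, masks_of gives the robot as it stands.
- The arm moves only by the tool move_arm, never from a script. Its argument "plan" is a list of rows, each an object with "linear": the shift along the tool's x, y, z in mm, a list of three; "twist": the turn, a rotation vector about the tool's x, y, z in rad, a list of three; "hand": the finger opening in mm, from 0 to 85.4. In form: [{"linear": [dx, dy, dz], "twist": [ax, ay, az], "hand": hand}, ...]. A call has exactly 8 rows; each row shifts and turns the commanded pose from where the row before left it, along the tool's axes as they then stand; what a row does not reach is not made up. A row lasts 1/12 s, in which the tool goes at most 41.7 mm and 7.16 degrees, less where a joint would pass 70% of its speed; a pose out of reach is approached as far as the arm can. A call with a gripper value outside its range is refused whole. The fingers move at their own pace and stop on an object; "squeeze" is the grip in N (left out, the last holds). Time passes only in rows, so rows that do not move let the fingers close, or fill a call up. It gives the time, the measured TCP pose, the force, the opening and the grip force at its end, in the units of the state.
- arm.sense(): the state, without advancing time (a new reading comes with each control period).
- eyes.snapshot(name): name is "scene" or "side" or "wrist"; returns a dict with "frame" (480x640x3 uint8, red, green, blue), "fovy" (degrees; the focal length in pixels is half the picture's height over the tangent of half this angle, whatever the lens; pixels are square), "cx", "cy" (the principal point, pixels), "distortion" ([k1, k2, p1, p2, k3] as OpenCV has them; the pictures are not rectified), "rvec" (rotation vector, rad) and "tvec" (3), from world to camera coordinates, as OpenCV has them. Camera axes: x right, y down, z forward; pixel columns grow to the right and rows downward; lengths in m; the calibration is good to about 2 mm. A picture is of the moment at which its call begins. There is no depth.
- job.close_job(): hands the job in; it is judged then, once.
Trained networks look in a picture, given as the dict that the camera call returned (one of the last four; its "shot" number tells which), for a name from the list of things; names that differ only in an ending like _2 or _b are one class to them, and where a whole thing is asked for, a point or a joint stands for the part that bears it (a point fixed in the world has none). Each returns a list of dicts, best first, with "p" (0 to 1); they miss things now and then, are a little off and sometimes report something else, mostly with a low value. They report only what shows in the picture. A call takes as long as a camera call. They do not tell look-alikes from the thing itself.
- spot_in(label, picture): "extent" ([left, top, right, bottom] in pixels, round what is visible of it).
- masks_of(label, picture): "mask" (480x640 bool, what is visible of it) and "extent" ([left, top, right, bottom] in pixels, round what is visible of it).
The state is a dict: "t": time; "joints": joint angles; "dq": joint speeds; "joint_efforts": joint torques, N m; "tool_pos": TCP position; "ee_rot": TCP orientation; "ft_force": force on the tool from outside, world axes, zero at the start; "ft_torque": the same for the moment, N m; "grip_width": opening from 0.0 (shut) to 1.0 (fully open); "gripper_force": force on a finger pad.
Only numpy, scipy, OpenCV 4.12 (cv2) and the standard library are available. Lean on these libraries where they do the work, as an engineer would, in place of code of your own. Each camera call takes 0.05 s, during which the arm holds its last target. There are 200 camera calls.

### The job

I need the grey rubbing block out of the wooden box, but the two jars in front of it keep the lid from sliding open: stand both jars on the steel drip tray first, slide the lid right out, take the block out and lay it lengthwise, flat between the end bars of the wooden draining rest. Then slide the lid fully shut and stand each jar back upright exactly where it stood, so the tray is free again. Do not knock over or shift anything else.

Things in the scene. Friction and masses are not known exactly. Their poses are not given: they have to be found in the camera images.
- box: Wooden box with a sliding lid, 170 mm long (its x) x 100 mm wide (its y) x 60 mm high, fixed to the turntable. Origin: centre of its underside; z up; its -x end is the front, roughly towards the robot. Walls 7 mm, inner floor at z = 7 mm, inside 156 x 86 mm. The side and back walls rise to 60 mm, the front wall to 49 mm; the lid is a board 92 mm wide and 7 mm thick whose top is at z = 56 mm, sliding towards the box's -x in grooves.
- box_lid (a joint): Travel of the sliding lid in m: 0 = fully shut, 0.13 = fully out to the front (box's -x). It starts ajar at 0.055 to 0.07. It slides easily (about 1 N) and stays where left. The lid covers the box from x = -85 mm - travel to x = 76 mm - travel (box frame), so a shut lid ends flush with the front.
- pull (a point): Foot of the brass pull knob on the lid, round, 17 mm across, 24 mm tall. This point: centre of its foot, on the lid's top surface (z = 56 mm in the box frame), at box x = -58 mm - travel, y = 0; moves with the lid. Pinch it from above and move it along the box's x.
- block: Loose grey pumice rubbing block, 46 mm (its x) x 76 mm (its y) x 31 mm high, 0.16 kg. Origin: centre of its underside. It lies flat on the floor of the box near the middle, long side across the box, about half of it under the ajar lid.
- tall_jar: Loose green screw-lid jar with red lid and paper label, round, 61 mm across, 85 mm tall (body up to 70 mm high, lid 52 mm across above that), 0.2 kg. Origin: centre of its underside, z up. Stands in front of the box in the way of the lid.
- short_jar: Loose white screw-lid jar with tan lid, round, 56 mm across, 70 mm tall (body up to 58 mm high, lid 49 mm across above that), 0.16 kg. Origin: centre of its underside, z up. Stands beside the tall jar, also in the way of the lid; the gap between the two jars is about 25 to 40 mm.
- tray: Empty shallow grey steel drip tray, fixed, 110 mm (its x) x 180 mm (its y), lip 11 mm high and 4 mm thick all round. Origin: centre of its underside, z up; its floor is at z = 3 mm. Both jars fit side by side along its y.
- rest: Small slatted wooden draining rest, fixed, 66 mm (its x) x 113 mm (its y). Origin: centre of its underside, z up. Slat tops at z = 16 mm; a bar at each y end rises to 24 mm, 97 mm clear between them. The block lies on the slats with its y along the rest's y.
- amber_jar: Loose amber screw-lid jar with tan lid, 69 mm across, 95 mm tall, origin at the centre of its underside. Stands beside the box at the back; a bystander, leave it where it is.
Not all that is in view belongs to the job. Leave any blue look-alike of the tall_jar alone.

How it is judged:
By the outcome, as a careful person would: the job done as asked, in the order asked, and still so for the second after the job is handed in, with the robot touching nothing.
It also fails if it takes over 141 s, if anything falls off the work surface, if the arm or the gripper's body presses on something with over 40 N, if the wrist force passes 120 N, or if a joint passes its speed limit or range.

## Working session

There is one attempt and no reset: what is moved stays moved. The work goes in short steps, Python scripts to look and compute and a tool call to move; the robot and the scene stay as the last step left them, time stands still between calls to the robot, and variables do not carry over. Pictures are saved under pics/ and viewed, at most 14 in all, crops included, and the job is handed in when it is done.

Besides the shell and the picture viewer there is one more tool, called as name([rows], argument=value, ...), one row to a line, values as JSON. move_arm: Moves the arm, as the interface text tells. Its arguments: {"type":"object","properties":{"plan":{"type":"array","items":{"type":"object","properties":{"linear":{"type":"array","items":{"type":"number"}},"twist":{"type":"array","items":{"type":"number"}},"hand":{"type":"number"}}}},"squeeze":{"type":"number"}},"required":["plan"]}

```bash
ls; mkdir -p pics; python3 - <<'E'
from station import arm, eyes, job, spot_in, masks_of
import cv2
s=arm.sense(); print({k:s[k] for k in('t','tool_pos','ee_rot','grip_width')})
for n in("scene","side"):
    p=eyes.snapshot(n); cv2.imwrite(f"pics/{n}0.png",p["frame"][:,:,::-1])
    print(n,{k:p[k] for k in p if k!="frame"})
    for l in("box","box_lid","pull","block","tall_jar","short_jar","tray","rest","amber_jar"):
        print(l,[(round(d["p"],2),[int(v) for v in d["extent"]]) for d in spot_in(l,p)][:3])
E
```

```text
pics
{'t': 0.0, 'tool_pos': array([ 5.24603759e-01, -1.25058557e-05,  2.30523979e-01]), 'ee_rot': array([ 7.07110737e-01,  7.07102387e-01, -5.70975219e-04, -5.42311771e-04]), 'grip_width': 0.9992295900987112}
scene {'fovy': 49.63648661024055, 'cx': 311.9377529215924, 'cy': 243.5896883296863, 'distortion': array([-0.1036012,  0.       ,  0.       ,  0.       ,  0.       ]), 'rvec': array([ 2.0052517 , -0.75759874,  0.44290302]), 'tvec': array([-0.44717331,  0.22652369,  0.9331941 ]), 'shot': 1}
box [(0.92, [334, 278, 464, 345])]
box_lid [(0.77, [333, 289, 430, 330])]
pull [(0.63, [330, 289, 425, 331])]
block [(0.61, [414, 294, 436, 311])]
tall_jar [(0.9, [301, 283, 330, 332]), (0.7, [253, 269, 285, 315])]
short_jar [(0.76, [310, 319, 339, 366]), (0.38, [302, 281, 332, 331])]
tray [(0.78, [182, 211, 249, 253]), (0.4, [249, 245, 291, 280])]
rest [(0.85, [248, 248, 291, 279])]
amber_jar [(0.72, [408, 239, 438, 279])]
side {'fovy': 57.17784751773194, 'cx': 318.83257335742417, 'cy': 241.7393858980942, 'distortion': array([-0.10812487,  0.        ,  0.        ,  0.        ,  0.        ]), 'rvec': array([ 1.98634222, -0.24386075,  0.18649384]), 'tvec': array([-0.56870675,  0.08687535,  0.77371476]), 'shot': 2}
box [(0.77, [259, 298, 438, 391]), (0.58, [259, 300, 380, 344])]
box_lid [(0.65, [258, 299, 380, 347])]
pull [(0.87, [258, 298, 382, 347])]
block []
tall_jar [(0.93, [234, 269, 269, 334]), (0.75, [206, 242, 244, 302])]
short_jar [(0.75, [206, 311, 248, 373])]
tray [(0.66, [224, 199, 271, 233])]
rest [(0.67, [247, 239, 283, 273])]
amber_jar [(0.63, [408, 256, 459, 322])]
```

View pics/scene0.png

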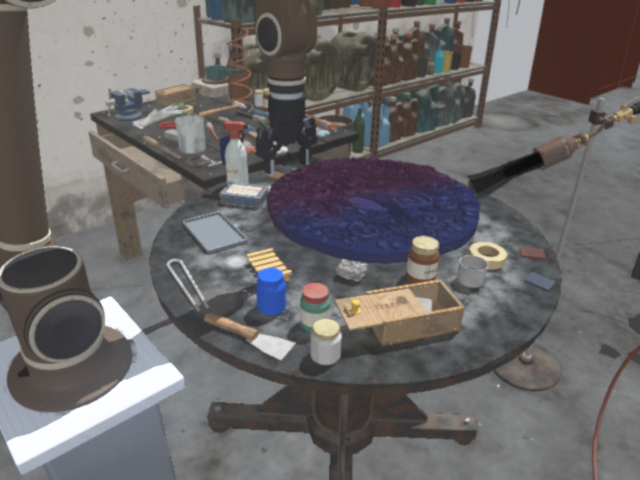

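View pics/side0.png

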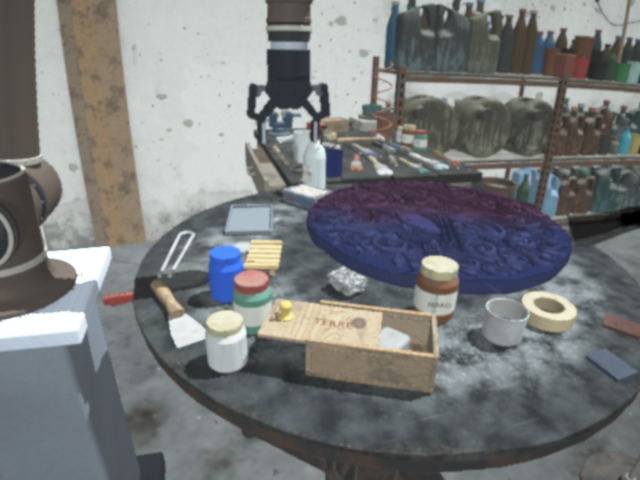

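The scene shows the tall jar (315,307), white short jar (326,342), the box with ajar lid (knob at 355,307), tray (215,232) and rest (268,263). The blue look-alike is at (270,292), close to the tall jar. The side view agrees. Next I'll fit poses to the masks.

```bash
cat > h.py <<'E'
from station import arm, eyes, job, spot_in, masks_of
import cv2, numpy as np
from scipy.optimize import minimize
from scipy.spatial.transform import Rotation as R
def proj(P,p):
    f=240/np.tan(np.radians(p["fovy"])/2)
    K=np.array([[f,0,p["cx"]],[0,f,p["cy"]],[0,0,1]])
    return cv2.projectPoints(np.asarray(P,float).reshape(-1,1,3),p["rvec"],p["tvec"],K,p["distortion"])[0].reshape(-1,2)
def pix(uv,p,z):
    f=240/np.tan(np.radians(p["fovy"])/2)
    K=np.array([[f,0,p["cx"]],[0,f,p["cy"]],[0,0,1]])
    n=cv2.undistortPoints(np.array(uv,float).reshape(-1,1,2),K,p["distortion"]).reshape(-1,2)
    M=cv2.Rodrigues(p["rvec"])[0]; c=-M.T@p["tvec"]
    d=np.c_[n,np.ones(len(n))]@M
    return (c+d*((z-c[2])/d[:,2])[:,None])
def cyl(*rz):
    a=np.linspace(0,2*np.pi,40,endpoint=False)
    return np.vstack([np.c_[r*np.cos(a),r*np.sin(a),0*a+z] for r,z in rz])
def bx(x0,x1,y0,y1,z0,z1):
    return np.array([[x,y,z] for x in(x0,x1) for y in(y0,y1) for z in(z0,z1)])
def parts(n,q):
    if n=="box": return [bx(-.085,.085,-.05,.05,0,.06)]
    if n=="box+lid": return [bx(-.085,.085,-.05,.05,0,.06),bx(-.085-q,.076-q,-.046,.046,.049,.056)]
    return {"tall_jar":[cyl((.0305,0),(.0305,.070)),cyl((.026,.070),(.026,.085))],
     "short_jar":[cyl((.028,0),(.028,.058)),cyl((.0245,.058),(.0245,.07))],
     "amber_jar":[cyl((.0345,0),(.0345,.078)),cyl((.029,.078),(.029,.095))],
     "tray":[bx(-.055,.055,-.09,.09,0,.011)],
     "rest":[bx(-.033,.033,-.0565,.0565,.005,.016),bx(-.033,.033,-.0565,-.0485,0,.024),bx(-.033,.033,.0485,.0565,0,.024)],
     "block":[bx(-.023,.023,-.038,.038,0,.031)]}[n]
S=4
def draw(n,v,p,z0=0,q=0):
    """mask at 4x (subpixel)"""
    m=np.zeros((480,640),np.uint8); c,s=np.cos(v[2]),np.sin(v[2]); M=np.array([[c,-s,0],[s,c,0],[0,0,1]])
    for P in parts(n,q):
        uv=proj(P@M.T+[v[0],v[1],z0],p)
        cv2.fillConvexPoly(m,np.round(cv2.convexHull(uv.astype(np.float32))*256).astype(np.int32),255,cv2.LINE_AA,8)
    return m/255.
def fit(n,obs,v0,z0=0,yaw=True,lid=False):
    """obs: list of (mask,picture); returns v and IoU"""
    def cost(w):
        v=[w[0],w[1],w[2]*4 if yaw else 0]; c=0
        for m,p in obs:
            d=draw("box+lid" if lid else n,v,p,z0,w[3] if lid else 0)
            c+=1-np.minimum(d,m).sum()/np.maximum(d,m).sum()
        return c/len(obs)
    w=[v0[0],v0[1],v0[2]/4]+([v0[3]] if lid else [])
    best=None
    for st in (.02,.006):
        sim=np.array([w]+[np.array(w)+np.eye(len(w))[i]*st for i in range(len(w))])
        r=minimize(cost,w,method="Nelder-Mead",options=dict(initial_simplex=sim,xatol=1e-5,fatol=1e-5,maxiter=300)); w=r.x
    return np.r_[w[:2],w[2]*4,w[3:]].round(4),round(1-r.fun,3)
def mask(l,p,uv=None):
    ms=masks_of(l,p)
    if uv is not None: ms=[m for m in ms if m["extent"][0]<=uv[0]<=m["extent"][2] and m["extent"][1]<=uv[1]<=m["extent"][3]]
    return (ms[0]["mask"].astype(float),ms[0]["p"]) if ms else (None,0)
E
python3 - <<'E'
from h import *
P={n:eyes.snapshot(n) for n in("scene","side","wrist")}
cv2.imwrite("pics/wrist0.png",P["wrist"]["frame"][:,:,::-1])
w=P["wrist"]; M=cv2.Rodrigues(w["rvec"])[0]; print("wristcam",-M.T@w["tvec"],"fwd",M[2],"right",M[0],w["fovy"])
UV={"tall_jar":((315,307),(252,300)),"short_jar":((326,345),(227,345)),"box":((420,310),(340,340)),"tray":((215,232),(248,217)),"rest":((268,263),(264,256)),"amber_jar":((423,260),(436,290))}
for n,(a,b) in UV.items():
    obs=[]
    for c,uv in(("scene",a),("side",b)):
        m,pr=mask(n,P[c],uv)
        if m is not None: obs.append((m,P[c]))
    g=pix([a],P["scene"],.03)[0]
    yaw=n in("box","tray","rest")
    for y0 in ((0,.5,-.5) if yaw else (0,)):
        print(n,len(obs),g[:2].round(3),fit(n,obs,[g[0],g[1],y0,.06],yaw=yaw,lid=n=="box"))
E
```

```text
wristcam [0.524456   0.0745636  0.37436093] fwd [ 4.79859841e-04 -2.89088765e-01 -9.57302176e-01] right [ 9.99999825e-01 -1.92317026e-04  5.59339007e-04] 60.653121338418096
tall_jar 2 [ 0.437 -0.19 ] (array([ 0.428 , -0.1972,  0.0449]), np.float64(0.779))
short_jar 2 [ 0.377 -0.288] (array([ 0.38  , -0.2803, -0.0182]), np.float64(0.903))
box 2 [ 0.59  -0.338] (array([ 0.5776, -0.3281, -0.4405,  0.0658]), np.float64(0.923))
box 2 [ 0.59  -0.338] (array([ 0.5778, -0.3281, -0.4414,  0.0657]), np.float64(0.923))
box 2 [ 0.59  -0.338] (array([ 0.5778, -0.3278, -0.4371,  0.0658]), np.float64(0.923))
tray 2 [0.451 0.202] (array([ 0.4749,  0.2508, -0.1636]), np.float64(0.92))
tray 2 [0.451 0.202] (array([ 0.4751,  0.251 , -0.1612]), np.float64(0.92))
tray 2 [0.451 0.202] (array([ 0.4751,  0.251 , -0.1615]), np.float64(0.92))
rest 2 [0.465 0.001] (array([ 0.4778,  0.0219, -0.2083]), np.float64(0.619))
rest 2 [0.465 0.001] (array([ 0.4782,  0.0221, -0.2238]), np.float64(0.619))
rest 2 [0.465 0.001] (array([ 0.4773,  0.0226, -0.2177]), np.float64(0.619))
amber_jar 2 [ 0.745 -0.225] (array([ 0.7265, -0.2353, -0.0348]), np.float64(0.857))
```

View pics/wrist0.png

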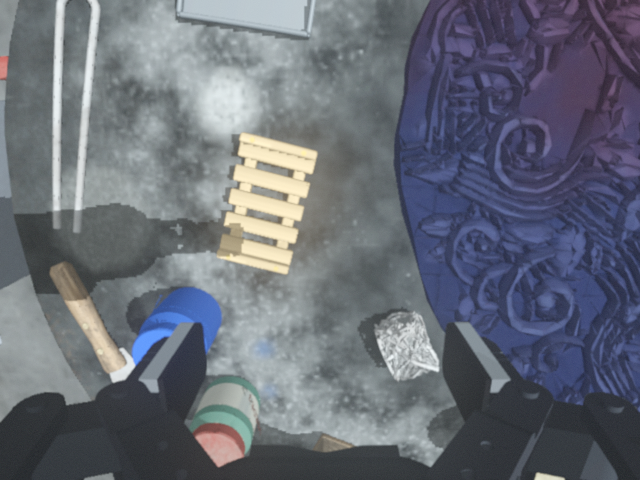

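The wrist view shows the rest (268,203), the blue jar (180,325), the tall jar's red lid (218,443) and the tray edge (245,15). I'll move so the wrist camera looks down on the jars.

move_arm([
  {"linear": [-20,-15,-15],"twist": [0,0,0],"hand": 85},
  {"linear": [-20,-15,-15],"twist": [0,0,0],"hand": 85},
  {"linear": [-20,-15,-15],"twist": [0,0,0],"hand": 85},
  {"linear": [-20,-15,-15],"twist": [0,0,0],"hand": 85},
  {"linear": [-20,-15,-15],"twist": [0,0,0],"hand": 85},
  {"linear": [-20,-15,-15],"twist": [0,0,0],"hand": 85},
  {"linear": [0,0,0],"twist": [0,0,0],"hand": 85},
  {"linear": [0,0,0],"twist": [0,0,0],"hand": 85},
])

```text
t: 2.42
tool_pos: [0.435, -0.1208, 0.3224]
ee_rot: [0.708, 0.706, 0.001, 0.001]
ft_force: [1.5, -0.3, -0.8]
grip_width: 0.998
gripper_force: 0.0
```

```bash
python3 - <<'E'
from h import *
p=eyes.snapshot("wrist"); cv2.imwrite("pics/wrist1.png",p["frame"][:,:,::-1])
np.save("w1.npy",p,allow_pickle=True)
print(arm.sense()["tool_pos"],arm.sense()["ee_rot"],arm.sense()["joints"].round(2))
for l in("tall_jar","short_jar","box","box_lid","block","rest"):
    ms=masks_of(l,p); print(l,[(round(m["p"],2),m["extent"]) for m in ms][:3])
for l in("tall_jar","short_jar"):
    for m in masks_of(l,p)[:2]:
        e=m["extent"]; g=pix([[(e[0]+e[2])/2,(e[1]+e[3])/2]],p,.04)[0]
        print(l,fit(l,[(m["mask"].astype(float),p)],[g[0],g[1],0],yaw=False))
E
```

```text
[ 0.43511485 -0.12023021  0.32140301] [7.07515133e-01 7.06698023e-01 3.66220913e-04 3.25834581e-04] [-0.27  0.    0.03  1.59  0.    1.3 ]
tall_jar [(0.93, [248.6, 156.5, 315.0, 219.8]), (0.86, [288.4, 242.4, 344.5, 315.2])]
short_jar [(0.91, [250.7, 311.3, 302.4, 376.6])]
box [(0.78, [312.7, 297.0, 526.2, 431.6]), (0.44, [248.8, 307.5, 300.1, 376.6])]
box_lid [(0.88, [314.8, 298.3, 446.4, 410.8]), (0.17, [527.5, 268.4, 624.0, 349.1])]
block []
rest [(0.81, [317.8, 5.7, 409.1, 135.4])]
tall_jar (array([ 0.3928, -0.1015,  0.0422]), np.float64(0.932))
tall_jar (array([ 4.262e-01, -2.028e-01,  3.000e-04]), np.float64(0.917))
short_jar (array([ 0.3791, -0.2824, -0.0155]), np.float64(0.911))
```

View pics/wrist1.png

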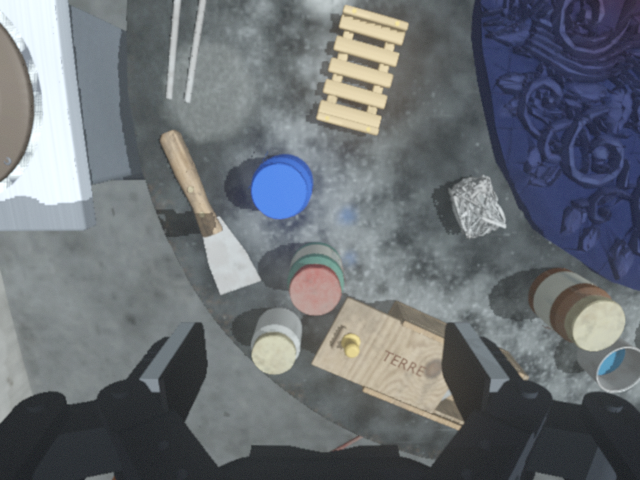

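The wrist view shows the red lid of the tall jar (316,290), the short jar (275,345), the blue jar (282,187), the knob (352,345) and the rest (362,70). Nothing stands in the way of a world-x finger axis on the tall jar, so I'm moving above it.

move_arm([
  {"linear": [-14,-1.5,25],"twist": [0,0,0],"hand": 85},
  {"linear": [-14,-1.5,25],"twist": [0,0,0],"hand": 85},
  {"linear": [-14,-1.5,25],"twist": [0,0,0],"hand": 85},
  {"linear": [-14,-1.5,25],"twist": [0,0,0],"hand": 85},
  {"linear": [-14,-1.5,25],"twist": [0,0,0],"hand": 85},
  {"linear": [-13,-1.5,25],"twist": [0,0,0],"hand": 85},
  {"linear": [0,0,0],"twist": [0,0,0],"hand": 85},
  {"linear": [0,0,0],"twist": [0,0,0],"hand": 85},
])

```text
t: 3.53
tool_pos: [0.4251, -0.2027, 0.1702]
ee_rot: [0.707, 0.707, -0.0, -0.002]
ft_force: [-0.9, 0.5, 0.8]
grip_width: 0.994
gripper_force: 0.0
```

```bash
python3 - <<'E'
from h import *
p=np.load("w1.npy",allow_pickle=True).item()
f=p["frame"].astype(int)
m=((f[:,:,0]>170)&(f[:,:,0]-f[:,:,2]>45)); m[140:]=0; m[:,:310]=0; m[:,420:]=0
# rest outline: hull of wood-coloured pixels vs whole box hull
uv=np.argwhere(m)[:,::-1].astype(np.float32); r=cv2.minAreaRect(uv); c=cv2.boxPoints(r)
W=pix(c,p,.02); ctr=pix([r[0]],p,.02)
print(len(uv),r,W[:,:2].round(4),ctr.round(4)); d=W[1]-W[0];e=W[2]-W[1]
for v in(d,e): print(np.linalg.norm(v[:2]).round(4),np.degrees(np.arctan2(v[1],v[0])).round(1))
s=arm.sense(); print(s["tool_pos"],s["ee_rot"])
p=eyes.snapshot("wrist"); cv2.imwrite("pics/wrist2.png",p["frame"][:,:,::-1])
for l in("tall_jar","short_jar","rest"):print(l,[(m["p"],m["extent"]) for m in spot_in(l,p)])
E
```

```text
5554 ((360.508544921875, 69.96968078613281), (65.25022888183594, 117.20924377441406), 15.662105560302734) [[ 0.4244 -0.0346]
 [ 0.4564  0.0733]
 [ 0.519   0.0576]
 [ 0.4903 -0.0525]] [[0.4727 0.0121 0.02  ]]
0.1126 73.5
0.0646 -14.1
[ 0.42508281 -0.20267445  0.17024365] [ 7.07431431e-01  7.06780079e-01 -4.19268893e-04 -1.58596441e-03]
tall_jar [(0.97, [213.9, 29.4, 324.0, 140.8]), (0.73, [279.9, 190.4, 371.1, 301.2]), (0.15, [318.7, 273.1, 561.1, 432.2])]
short_jar [(0.64, [219.8, 294.1, 307.0, 397.7])]
rest [(0.91, [383.9, 0.0, 428.6, 14.4])]
```

```bash
python3 - <<'E'
from h import *
p=eyes.snapshot("wrist")
for l in("tall_jar","short_jar"):
    for m in masks_of(l,p)[:2]:
        e=m["extent"]; g=pix([[(e[0]+e[2])/2,(e[1]+e[3])/2]],p,.06)[0]
        print(l,m["p"],fit(l,[(m["mask"].astype(float),p)],[g[0],g[1],0],yaw=False))
E
```

```text
tall_jar 0.98 (array([ 0.3926, -0.1034,  0.0358]), np.float64(0.915))
tall_jar 0.85 (array([ 0.4259, -0.2024, -0.0203]), np.float64(0.93))
short_jar 0.64 (array([ 0.3793, -0.2833,  0.021 ]), np.float64(0.916))
```

move_arm([
  {"linear": [0,1,25],"twist": [0,0,0],"hand": 85},
  {"linear": [0,0,25],"twist": [0,0,0],"hand": 85},
  {"linear": [0,0,25],"twist": [0,0,0],"hand": 85},
  {"linear": [0,0,25],"twist": [0,0,0],"hand": 85},
  {"linear": [0,0,22],"twist": [0,0,0],"hand": 85},
  {"linear": [0,0,20],"twist": [0,0,0],"hand": 85},
  {"linear": [0,0,0],"twist": [0,0,0],"hand": 85},
  {"linear": [0,0,0],"twist": [0,0,0],"hand": 85},
])

```text
t: 4.55
tool_pos: [0.4266, -0.2026, 0.0292]
ee_rot: [0.707, 0.707, -0.0, -0.001]
ft_force: [-0.1, -0.2, 1.1]
grip_width: 0.993
gripper_force: 0.0
```

move_arm([
  {"linear": [0,0,0],"twist": [0,0,0],"hand": 50},
  {"linear": [0,0,0],"twist": [0,0,0],"hand": 50},
  {"linear": [0,0,0],"twist": [0,0,0],"hand": 50},
  {"linear": [0,0,0],"twist": [0,0,0],"hand": 50},
  {"linear": [0,0,0],"twist": [0,0,0],"hand": 50},
  {"linear": [0,0,0],"twist": [0,0,0],"hand": 50},
  {"linear": [0,0,0],"twist": [0,0,0],"hand": 50},
  {"linear": [0,0,0],"twist": [0,0,0],"hand": 50},
], squeeze=35)

```text
t: 5.22
tool_pos: [0.4281, -0.2035, 0.0313]
ee_rot: [0.707, 0.707, 0.001, 0.001]
ft_force: [-1.3, 0.4, 5.7]
grip_width: 0.682
gripper_force: 37.3
```

move_arm([
  {"linear": [0,0,-15],"twist": [0,0,0],"hand": 50},
  {"linear": [0,0,-25],"twist": [0,0,0],"hand": 50},
  {"linear": [0,0,-25],"twist": [0,0,0],"hand": 50},
  {"linear": [0,0,-25],"twist": [0,0,0],"hand": 50},
  {"linear": [0,0,-25],"twist": [0,0,0],"hand": 50},
  {"linear": [28,3,0],"twist": [0,0,0],"hand": 50},
  {"linear": [28,3,0],"twist": [0,0,0],"hand": 50},
  {"linear": [28,3,0],"twist": [0,0,0],"hand": 50},
])

```text
t: 5.88
tool_pos: [0.4365, -0.1186, 0.1458]
ee_rot: [0.708, 0.706, 0.001, 0.001]
ft_force: [0.9, 0.4, -2.5]
grip_width: 0.681
gripper_force: 38.8
```

move_arm([
  {"linear": [32,3.5,0],"twist": [0,0,0],"hand": 50},
  {"linear": [32,3.5,0],"twist": [0,0,0],"hand": 50},
  {"linear": [32,3.5,0],"twist": [0,0,0],"hand": 50},
  {"linear": [32,3.5,0],"twist": [0,0,0],"hand": 50},
  {"linear": [32,3.5,0],"twist": [0,0,0],"hand": 50},
  {"linear": [32,3.5,0],"twist": [0,0,0],"hand": 50},
  {"linear": [32,3.5,0],"twist": [0,0,0],"hand": 50},
  {"linear": [32,3.5,0],"twist": [0,0,0],"hand": 50},
])

```text
t: 6.55
tool_pos: [0.4641, 0.1387, 0.1453]
ee_rot: [0.707, 0.707, 0.001, 0.0]
ft_force: [0.2, -0.6, -1.9]
grip_width: 0.686
gripper_force: 38.8
```

move_arm([
  {"linear": [26,3,0],"twist": [0,0,0],"hand": 50},
  {"linear": [26,3,0],"twist": [0,0,0],"hand": 50},
  {"linear": [26,3,0],"twist": [0,0,0],"hand": 50},
  {"linear": [26,3,0],"twist": [0,0,0],"hand": 50},
  {"linear": [26,3,0],"twist": [0,0,0],"hand": 50},
  {"linear": [26,3,0],"twist": [0,0,0],"hand": 50},
  {"linear": [0,0,0],"twist": [0,0,0],"hand": 50},
  {"linear": [0,0,0],"twist": [0,0,0],"hand": 50},
])

```text
t: 7.22
tool_pos: [0.482, 0.2942, 0.1446]
ee_rot: [0.706, 0.708, 0.0, 0.0]
ft_force: [-0.2, -0.6, -1.4]
grip_width: 0.681
gripper_force: 38.8
```

```bash
python3 - <<'E'
from h import *
p=eyes.snapshot("wrist"); cv2.imwrite("pics/wrist3.png",p["frame"][:,:,::-1])
s=arm.sense(); print(s["tool_pos"],R.from_quat(s["ee_rot"]).as_matrix().round(3),s["grip_width"],s["joints"].round(2))
for l in("tray","tall_jar"):
    for m in masks_of(l,p)[:2]: print(l,m["p"],m["extent"])
E
```

```text
[0.48184511 0.29317701 0.14460158] [[-0.001  1.     0.   ]
 [ 1.     0.001 -0.   ]
 [-0.     0.    -1.   ]] 0.6824746258668404 [ 0.55  0.21 -0.13  1.23 -0.    2.12]
tray 0.71 [237.3, 166.0, 414.3, 312.2]
tray 0.54 [229.2, 235.4, 423.6, 456.7]
tall_jar 0.78 [228.4, 236.4, 422.1, 457.8]
```

View pics/wrist3.png

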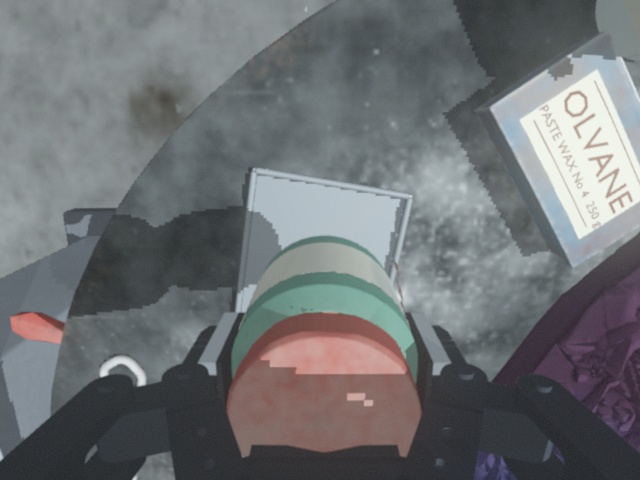

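The tall jar is held upright. The tray's far corners show at (251,170) and (411,195).

```bash
python3 - <<'E'
from h import *
p=eyes.snapshot("wrist")
c=pix([[251,169],[411,194]],p,.011); print(c.round(4))
d=c[1]-c[0]; a=np.arctan2(d[1],d[0]); print(np.linalg.norm(d),a)
for yaw in(a,-.162):
    m=c.mean(0)[:2]; y=np.array([-np.sin(yaw),np.cos(yaw)]); t=m-.09*y; print("tray",t.round(4),"A",(t+.043*y).round(4),"B",(t-.043*y).round(4))
E
```

```text
[[0.4328 0.3413 0.011 ]
 [0.5406 0.3245 0.011 ]]
0.10904570462711327 -0.15489526813980692
tray [0.4728 0.244 ] A [0.4794 0.2865] B [0.4662 0.2015]
tray [0.4722 0.2441] A [0.4791 0.2865] B [0.4652 0.2017]
```

move_arm([
  {"linear": [-4,-2,20],"twist": [0,0,0],"hand": 50},
  {"linear": [0,0,22],"twist": [0,0,0],"hand": 50},
  {"linear": [0,0,22],"twist": [0,0,0],"hand": 50},
  {"linear": [0,0,22],"twist": [0,0,0],"hand": 50},
  {"linear": [0,0,15],"twist": [0,0,0],"hand": 50},
  {"linear": [0,0,7],"twist": [0,0,0],"hand": 50},
  {"linear": [0,0,3],"twist": [0,0,0],"hand": 50},
  {"linear": [0,0,0],"twist": [0,0,0],"hand": 50},
])

```text
t: 8.08
tool_pos: [0.4799, 0.2881, 0.0344]
ee_rot: [0.707, 0.707, 0.0, 0.0]
ft_force: [0.4, -1.0, -1.9]
grip_width: 0.681
gripper_force: 39.2
```

move_arm([
  {"linear": [0,0,0],"twist": [0,0,0],"hand": 50},
  {"linear": [0,0,0],"twist": [0,0,0],"hand": 85},
  {"linear": [0,0,0],"twist": [0,0,0],"hand": 85},
  {"linear": [0,0,0],"twist": [0,0,0],"hand": 85},
  {"linear": [0,0,0],"twist": [0,0,0],"hand": 85},
  {"linear": [0,0,0],"twist": [0,0,0],"hand": 85},
  {"linear": [0,0,-10],"twist": [0,0,0],"hand": 85},
  {"linear": [0,0,-20],"twist": [0,0,0],"hand": 85},
])

```text
t: 8.75
tool_pos: [0.4785, 0.2881, 0.0618]
ee_rot: [0.707, 0.707, -0.002, -0.001]
ft_force: [0.4, 0.3, 0.7]
grip_width: 0.993
gripper_force: 0.0
```

move_arm([
  {"linear": [0,0,-22],"twist": [0,0,0],"hand": 85},
  {"linear": [0,0,-22],"twist": [0,0,0],"hand": 85},
  {"linear": [0,0,-22],"twist": [0,0,0],"hand": 85},
  {"linear": [0,0,-22],"twist": [0,0,0],"hand": 85},
  {"linear": [-33,-6,0],"twist": [0,0,0],"hand": 85},
  {"linear": [-33,-6,0],"twist": [0,0,0],"hand": 85},
  {"linear": [-33,-6,0],"twist": [0,0,0],"hand": 85},
  {"linear": [-33,-6,0],"twist": [0,0,0],"hand": 85},
])

```text
t: 9.42
tool_pos: [0.4556, 0.156, 0.1522]
ee_rot: [0.707, 0.707, 0.0, 0.0]
ft_force: [1.0, 0.3, 0.5]
grip_width: 0.992
gripper_force: 0.0
```

move_arm([
  {"linear": [-35,-6,0],"twist": [0,0,0],"hand": 85},
  {"linear": [-35,-6,0],"twist": [0,0,0],"hand": 85},
  {"linear": [-35,-6,0],"twist": [0,0,0],"hand": 85},
  {"linear": [-35,-6,0],"twist": [0,0,0],"hand": 85},
  {"linear": [-35,-6,0],"twist": [0,0,0],"hand": 85},
  {"linear": [-35,-6,0],"twist": [0,0,0],"hand": 85},
  {"linear": [-35,-6,0],"twist": [0,0,0],"hand": 85},
  {"linear": [-35,-6,0],"twist": [0,0,0],"hand": 85},
])

```text
t: 10.08
tool_pos: [0.4074, -0.1246, 0.1523]
ee_rot: [0.707, 0.707, 0.0, 0.001]
ft_force: [1.1, 0.2, 0.4]
grip_width: 0.992
gripper_force: 0.0
```

move_arm([
  {"linear": [-32,-5.6,0],"twist": [0,0,0],"hand": 85},
  {"linear": [-32,-5.6,0],"twist": [0,0,0],"hand": 85},
  {"linear": [-32,-5.6,0],"twist": [0,0,0],"hand": 85},
  {"linear": [-32,-5.6,0],"twist": [0,0,0],"hand": 85},
  {"linear": [-31,-5.6,0],"twist": [0,0,0],"hand": 85},
  {"linear": [0,0,0],"twist": [0,0,-0.11],"hand": 85},
  {"linear": [0,0,0],"twist": [0,0,-0.11],"hand": 85},
  {"linear": [0,0,0],"twist": [0,0,-0.11],"hand": 85},
])

```text
t: 10.75
tool_pos: [0.3797, -0.2828, 0.152]
ee_rot: [0.58, 0.815, 0.0, 0.0]
ft_force: [0.2, -0.6, 0.3]
grip_width: 0.994
gripper_force: 0.0
```

move_arm([
  {"linear": [0,0,0],"twist": [0,0,-0.115],"hand": 85},
  {"linear": [0,0,0],"twist": [0,0,-0.115],"hand": 85},
  {"linear": [0,0,0],"twist": [0,0,-0.115],"hand": 85},
  {"linear": [0,0,0],"twist": [0,0,-0.115],"hand": 85},
  {"linear": [0,0,0],"twist": [0,0,-0.115],"hand": 85},
  {"linear": [0,0,0],"twist": [0,0,-0.115],"hand": 85},
  {"linear": [0,0,0],"twist": [0,0,-0.115],"hand": 85},
  {"linear": [0,0,0],"twist": [0,0,0],"hand": 85},
])

```text
t: 11.42
tool_pos: [0.3801, -0.282, 0.1521]
ee_rot: [0.215, 0.977, -0.0, 0.0]
ft_force: [0.1, 0.3, -0.0]
grip_width: 0.994
gripper_force: 0.0
```

```bash
cat > g.py <<'E'
from h import *
def tool(target,yaw=None):
    """shift in tool axes [mm] to a world target; optional twist to yaw (world angle of tool y)"""
    s=arm.sense(); M=R.from_quat(s["ee_rot"]).as_matrix()
    print("pos",s["tool_pos"].round(4),"yaw",round(np.arctan2(M[1,1],M[0,1]),4),"tilt",M[:2,2].round(4),"w",round(s["grip_width"],3),"linear",(M.T@(np.array(target)-s["tool_pos"])*1000).round(1))
    if yaw is not None: print("twist z",round(-(yaw-np.arctan2(M[1,1],M[0,1])),4))
E
python3 - <<'E'
from g import *
p=eyes.snapshot("wrist")
for m in masks_of("short_jar",p)[:2]:
    e=m["extent"]; g=pix([[(e[0]+e[2])/2,(e[1]+e[3])/2]],p,.05)[0]
    v=fit("short_jar",[(m["mask"].astype(float),p)],[g[0],g[1],0],yaw=False); print(m["p"],v)
tool([.3793,-.283,.020])
E
```

```text
0.86 (array([ 0.3784, -0.2834,  0.0469]), np.float64(0.934))
pos [ 0.3801 -0.2821  0.1519] yaw 1.1318 tilt [ 0.0005 -0.0004] w 0.993 linear [  0.4  -1.2 131.9]
```

Positioned. Descend, grip, lift.

move_arm([
  {"linear": [0.8,-1.4,25],"twist": [0,0,0],"hand": 85},
  {"linear": [0,0,25],"twist": [0,0,0],"hand": 85},
  {"linear": [0,0,25],"twist": [0,0,0],"hand": 85},
  {"linear": [0,0,25],"twist": [0,0,0],"hand": 85},
  {"linear": [0,0,20],"twist": [0,0,0],"hand": 85},
  {"linear": [0,0,10],"twist": [0,0,0],"hand": 85},
  {"linear": [0,0,0],"twist": [0,0,0],"hand": 85},
  {"linear": [0,0,0],"twist": [0,0,0],"hand": 85},
])

```text
t: 12.18
tool_pos: [0.3787, -0.2829, 0.0216]
ee_rot: [0.217, 0.976, 0.0, -0.0]
ft_force: [-0.4, 0.3, 0.1]
grip_width: 0.994
gripper_force: 0.0
```

move_arm([
  {"linear": [0,0,0],"twist": [0,0,0],"hand": 45},
  {"linear": [0,0,0],"twist": [0,0,0],"hand": 45},
  {"linear": [0,0,0],"twist": [0,0,0],"hand": 45},
  {"linear": [0,0,0],"twist": [0,0,0],"hand": 45},
  {"linear": [0,0,0],"twist": [0,0,0],"hand": 45},
  {"linear": [0,0,0],"twist": [0,0,0],"hand": 45},
  {"linear": [0,0,0],"twist": [0,0,0],"hand": 45},
  {"linear": [0,0,0],"twist": [0,0,0],"hand": 45},
], squeeze=35)

```text
t: 12.85
tool_pos: [0.3796, -0.2837, 0.0229]
ee_rot: [0.216, 0.976, -0.001, 0.001]
ft_force: [-2.3, -0.1, 6.7]
grip_width: 0.635
gripper_force: 37.0
```

move_arm([
  {"linear": [0,0,-15],"twist": [0,0,0],"hand": 45},
  {"linear": [0,0,-25],"twist": [0,0,0],"hand": 45},
  {"linear": [0,0,-25],"twist": [0,0,0],"hand": 45},
  {"linear": [0,0,-25],"twist": [0,0,0],"hand": 45},
  {"linear": [0,0,-25],"twist": [0,0,0],"hand": 45},
  {"linear": [0,0,-15],"twist": [0,0,0],"hand": 45},
  {"linear": [0,0,0],"twist": [0,0,0],"hand": 45},
  {"linear": [0,0,0],"twist": [0,0,0.115],"hand": 45},
])

```text
t: 13.52
tool_pos: [0.3792, -0.2833, 0.1521]
ee_rot: [0.272, 0.962, -0.0, 0.001]
ft_force: [0.8, 0.1, -0.9]
grip_width: 0.633
gripper_force: 37.6
```

move_arm([
  {"linear": [0,0,0],"twist": [0,0,0.115],"hand": 45},
  {"linear": [0,0,0],"twist": [0,0,0.115],"hand": 45},
  {"linear": [0,0,0],"twist": [0,0,0.115],"hand": 45},
  {"linear": [0,0,0],"twist": [0,0,0.115],"hand": 45},
  {"linear": [0,0,0],"twist": [0,0,0.115],"hand": 45},
  {"linear": [0,0,0],"twist": [0,0,0.115],"hand": 45},
  {"linear": [0,0,0],"twist": [0,0,0.115],"hand": 45},
  {"linear": [0,0,0],"twist": [0,0,0.115],"hand": 45},
])

```text
t: 14.18
tool_pos: [0.3782, -0.2826, 0.15]
ee_rot: [0.673, 0.74, -0.0, -0.001]
ft_force: [-0.6, -0.5, -1.1]
grip_width: 0.632
gripper_force: 37.6
```

```bash
python3 - <<'E'
from g import *
tool([.467,.204,.150],0)
E
```

```text
pos [ 0.3782 -0.2826  0.15  ] yaw 0.0941 tilt [-0.0013  0.001 ] w 0.632 linear [4.761e+02 1.342e+02 4.000e-01]
twist z 0.0941
```

move_arm([
  {"linear": [0,0,0],"twist": [0,0,0.094],"hand": 45},
  {"linear": [32,5.8,0],"twist": [0,0,0],"hand": 45},
  {"linear": [32,5.8,0],"twist": [0,0,0],"hand": 45},
  {"linear": [32,5.8,0],"twist": [0,0,0],"hand": 45},
  {"linear": [32,5.8,0],"twist": [0,0,0],"hand": 45},
  {"linear": [32,5.8,0],"twist": [0,0,0],"hand": 45},
  {"linear": [32,5.8,0],"twist": [0,0,0],"hand": 45},
  {"linear": [32,5.8,0],"twist": [0,0,0],"hand": 45},
])

```text
t: 14.85
tool_pos: [0.4173, -0.0571, 0.1502]
ee_rot: [0.705, 0.709, -0.0, -0.0]
ft_force: [1.3, 0.4, -1.3]
grip_width: 0.632
gripper_force: 37.6
```

move_arm([
  {"linear": [35,6.3,0],"twist": [0,0,0],"hand": 45},
  {"linear": [35,6.3,0],"twist": [0,0,0],"hand": 45},
  {"linear": [35,6.3,0],"twist": [0,0,0],"hand": 45},
  {"linear": [35,6.3,0],"twist": [0,0,0],"hand": 45},
  {"linear": [35,6.3,0],"twist": [0,0,0],"hand": 45},
  {"linear": [35,6.3,0],"twist": [0,0,0],"hand": 45},
  {"linear": [35,6.3,0],"twist": [0,0,0],"hand": 45},
  {"linear": [18,3,0],"twist": [0,0,0],"hand": 45},
])

```text
t: 15.52
tool_pos: [0.4634, 0.2079, 0.1499]
ee_rot: [0.704, 0.71, -0.0, -0.001]
ft_force: [0.5, 0.3, -0.3]
grip_width: 0.636
gripper_force: 37.6
```

```bash
python3 - <<'E'
from g import *
tool([.467,.204,.026],0)
E
```

```text
pos [0.4634 0.2079 0.1499] yaw 0.0084 tilt [-0.0008  0.0007] w 0.636 linear [ -4.    3.7 123.9]
twist z 0.0084
```

move_arm([
  {"linear": [-4,3.7,20],"twist": [0,0,0],"hand": 45},
  {"linear": [0,0,25],"twist": [0,0,0],"hand": 45},
  {"linear": [0,0,25],"twist": [0,0,0],"hand": 45},
  {"linear": [0,0,25],"twist": [0,0,0],"hand": 45},
  {"linear": [0,0,18],"twist": [0,0,0],"hand": 45},
  {"linear": [0,0,7],"twist": [0,0,0],"hand": 45},
  {"linear": [0,0,3.5],"twist": [0,0,0],"hand": 45},
  {"linear": [0,0,0],"twist": [0,0,0],"hand": 45},
])

```text
t: 16.18
tool_pos: [0.4665, 0.2004, 0.0273]
ee_rot: [0.705, 0.709, -0.001, -0.0]
ft_force: [0.0, -0.0, -1.0]
grip_width: 0.633
gripper_force: 37.6
```

move_arm([
  {"linear": [0,0,0],"twist": [0,0,0],"hand": 45},
  {"linear": [0,0,0],"twist": [0,0,0],"hand": 85},
  {"linear": [0,0,0],"twist": [0,0,0],"hand": 85},
  {"linear": [0,0,0],"twist": [0,0,0],"hand": 85},
  {"linear": [0,0,0],"twist": [0,0,0],"hand": 85},
  {"linear": [0,0,0],"twist": [0,0,0],"hand": 85},
  {"linear": [0,0,-15],"twist": [0,0,0],"hand": 85},
  {"linear": [0,0,-25],"twist": [0,0,0],"hand": 85},
])

```text
t: 16.85
tool_pos: [0.4653, 0.1998, 0.0659]
ee_rot: [0.705, 0.709, -0.002, -0.001]
ft_force: [0.2, -0.3, 0.0]
grip_width: 0.994
gripper_force: 0.0
```

move_arm([
  {"linear": [0,0,-30],"twist": [0,0,0],"hand": 85},
  {"linear": [0,0,-30],"twist": [0,0,0],"hand": 85},
  {"linear": [0,0,-30],"twist": [0,0,0],"hand": 85},
  {"linear": [-25,0,-30],"twist": [0,0,0],"hand": 85},
  {"linear": [-30,0,-30],"twist": [0,0,0],"hand": 85},
  {"linear": [-30,0,-20],"twist": [0,0,0],"hand": 85},
  {"linear": [-30,0,0],"twist": [0,0,0],"hand": 85},
  {"linear": [0,0,0],"twist": [0,0,0],"hand": 85},
])

```text
t: 17.52
tool_pos: [0.4685, 0.0826, 0.2394]
ee_rot: [0.706, 0.708, 0.001, 0.002]
ft_force: [-0.5, 0.7, 0.4]
grip_width: 0.991
gripper_force: 0.0
```

```bash
python3 - <<'E'
from g import *
p=eyes.snapshot("wrist"); cv2.imwrite("pics/wrist4.png",p["frame"][:,:,::-1])
tool([.467,.204,.026],0)
m,_=mask("rest",p)
if m is not None: print(fit("rest",[(m,p)],[.474,.015,-.23]))
f=p["frame"].astype(int)
g=((f[:,:,0]>170)&(f[:,:,0]-f[:,:,2]>45)).astype(np.uint8)
if m is not None: g&=cv2.dilate((m>0).astype(np.uint8),np.ones((15,15),np.uint8))
uv=np.argwhere(g)[:,::-1].astype(np.float32); r=cv2.minAreaRect(uv);W=pix(cv2.boxPoints(r),p,.02);print(r,W[:,:2].round(4),W.mean(0).round(4))
for l in("tall_jar","short_jar"):
    for m in masks_of(l,p)[:2]:
        e=m["extent"]; q=pix([[(e[0]+e[2])/2,(e[1]+e[3])/2]],p,.05)[0]
        print(l,m["p"],fit(l,[(m["mask"].astype(float),p)],[q[0],q[1],0],z0=.003,yaw=False))
E
```

```text
pos [0.4682 0.0842 0.2384] yaw 0.0022 tilt [0.0021 0.0002] w 0.994 linear [119.7  -1.4 212.4]
twist z 0.0022
(array([ 0.4723,  0.008 , -0.2425]), np.float64(0.758))
((330.0036926269531, 287.38555908203125), (71.482421875, 114.99778747558594), 14.38139533996582) [[ 0.4269 -0.0369]
 [ 0.456   0.0753]
 [ 0.5193  0.0588]
 [ 0.4956 -0.0568]] [0.4744 0.0101 0.02  ]
tall_jar 0.67 (array([ 0.7426, -0.2738, -0.0479]), np.float64(0.726))
tall_jar 0.61 (array([ 0.3926, -0.1018,  0.0242]), np.float64(0.885))
short_jar 0.67 (array([0.4671, 0.2002, 0.0646]), np.float64(0.927))
```

View pics/wrist4.png

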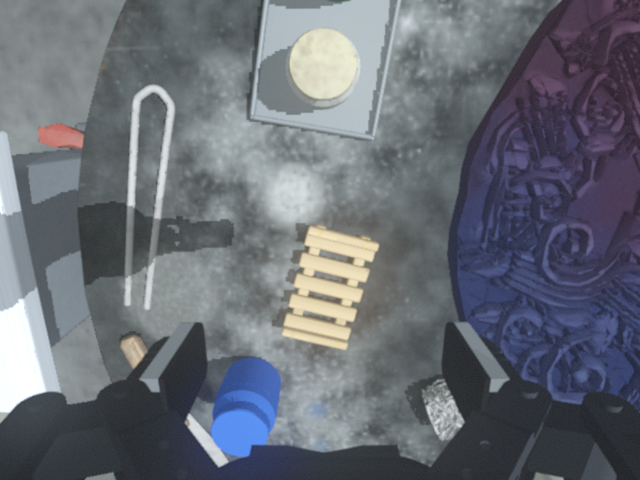

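The short jar stands in the tray (323,65), and the rest (330,288) is free. Next I'll look at the lid.

move_arm([
  {"linear": [-30,2,-6],"twist": [0,0,0],"hand": 85},
  {"linear": [-30,2,-6],"twist": [0,0,0],"hand": 85},
  {"linear": [-30,2,-6],"twist": [0,0,0],"hand": 85},
  {"linear": [-30,2,-6],"twist": [0,0,0],"hand": 85},
  {"linear": [-30,2,-6],"twist": [0,0,0],"hand": 85},
  {"linear": [-30,2,-6],"twist": [0,0,0],"hand": 85},
  {"linear": [-30,2,-6],"twist": [0,0,0],"hand": 60},
  {"linear": [-30,2,-6],"twist": [0,0,0],"hand": 60},
])

```text
t: 18.38
tool_pos: [0.4856, -0.154, 0.2849]
ee_rot: [0.704, 0.71, -0.0, -0.001]
ft_force: [0.5, 0.3, 0.1]
grip_width: 0.741
gripper_force: 0.0
```

move_arm([
  {"linear": [-30,2,-6],"twist": [0,0,-0.1],"hand": 60},
  {"linear": [-30,2,-6],"twist": [0,0,-0.1],"hand": 60},
  {"linear": [0,0,0],"twist": [0,0,-0.1],"hand": 60},
  {"linear": [0,0,0],"twist": [0,0,-0.1],"hand": 60},
  {"linear": [0,0,0],"twist": [0,0,-0.1],"hand": 60},
  {"linear": [0,0,0],"twist": [0,0,-0.1],"hand": 60},
  {"linear": [0,0,0],"twist": [0,0,-0.1],"hand": 60},
  {"linear": [0,0,0],"twist": [0,0,0],"hand": 60},
])

```text
t: 19.05
tool_pos: [0.4932, -0.2123, 0.2965]
ee_rot: [0.417, 0.909, 0.0, -0.001]
ft_force: [0.6, 0.3, -0.6]
grip_width: 0.705
gripper_force: 0.0
```

```bash
python3 - <<'E'
from g import *
p=eyes.snapshot("wrist"); cv2.imwrite("pics/wrist5.png",p["frame"][:,:,::-1])
np.save("w5.npy",p,allow_pickle=True)
tool([.4658,-.2753,.12],1.13)
f=p["frame"]; h=cv2.cvtColor(f,cv2.COLOR_RGB2HSV)
k=((h[:,:,0]>18)&(h[:,:,0]<32)&(h[:,:,1]>170)&(h[:,:,2]>110)).astype(np.uint8)
n,l,st,c=cv2.connectedComponentsWithStats(k); print([(st[i],c[i].round(1)) for i in range(1,n) if st[i][4]>30])
for nm in("box","box_lid","pull"): print(nm,[(m["p"],m["extent"]) for m in spot_in(nm,p)][:2])
E
```

```text
pos [ 0.4931 -0.2124  0.2965] yaw 0.7057 tilt [-0.0011  0.0006] w 0.706 linear [-30.4 -61.5 176.5]
twist z -0.4243
[]
box [(0.62, [207.7, 195.7, 383.9, 425.4])]
box_lid [(0.82, [206.0, 197.8, 348.0, 362.5])]
pull [(0.64, [207.2, 195.8, 352.1, 367.6])]
```

View pics/wrist5.png

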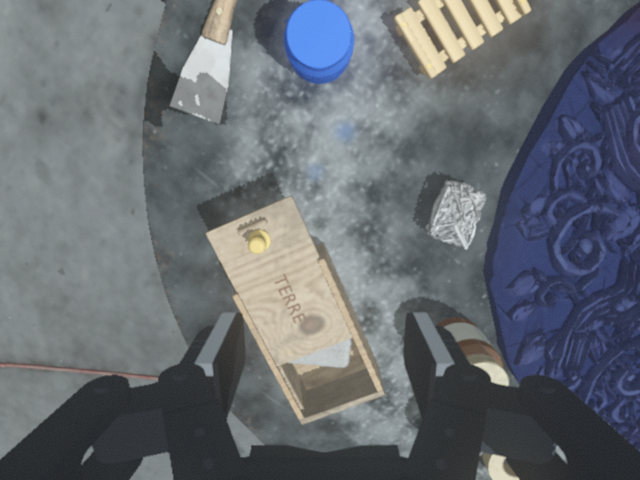

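The knob top is at (259,238), the lid's front corners at (207,235) and (292,197), and the box's back corners at (303,423) and (382,394).

```bash
python3 - <<'E'
from g import *
p=np.load("w5.npy",allow_pickle=True).item()
lid=pix([[207.5,234.5],[291.5,196.5]],p,.056); back=pix([[303,423],[382.5,394]],p,.06); k=pix([[259,238]],p,.080)
print("lid",lid.round(4),"back",back.round(4),"knob",k.round(4))
lm,bm=lid.mean(0)[:2],back.mean(0)[:2]; d=lm-bm; L=np.linalg.norm(d); yaw=np.arctan2(-d[1],-d[0])
print("L",L,"travel",L-.17,"yaw",yaw,"ctr",(bm+d/L*.085).round(4),"knob calc",(lm-d/L*.027).round(4))
m,_=mask("box",p); print(fit("box",[(m,p)],[.5777,-.3281,-.44,.0657],lid=True))
E
```

```text
lid [[ 0.4226 -0.3032  0.056 ]
 [ 0.4612 -0.2216  0.056 ]] back [[ 0.6318 -0.4093  0.06  ]
 [ 0.673  -0.3231  0.06  ]] knob [[ 0.4618 -0.2659  0.08  ]]
L 0.23468635837991625 travel 0.06468635837991624 yaw -0.4583853381134504 ctr [ 0.5762 -0.3286] knob calc [ 0.4661 -0.2743]
(array([ 0.576 , -0.329 , -0.4589,  0.0653]), np.float64(0.93))
```

```bash
python3 - <<'E'
from g import *
p=np.load("w5.npy",allow_pickle=True).item()
c=p["frame"][220:265,238:282]; cv2.imwrite("pics/knob.png",cv2.resize(c[:,:,::-1],None,fx=10,fy=10,interpolation=cv2.INTER_NEAREST))
for v in(.056,.08): print(proj([[.4661,-.2743,v],[.4618,-.2659,v]],p).round(1))
E
```

```text
[[260.9 240.9]
 [262.8 231.7]]
[[257.  247.7]
 [259.  238. ]]
```

View pics/knob.png

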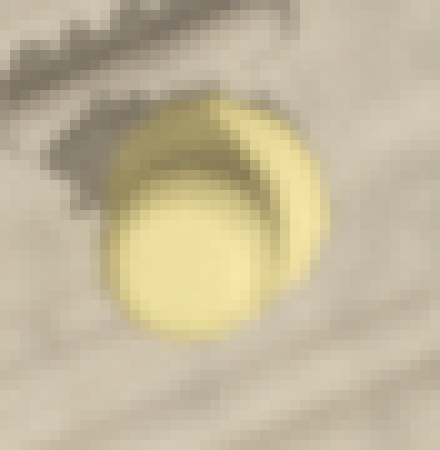

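move_arm([
  {"linear": [0,0,0],"twist": [0,0,-0.1025],"hand": 45},
  {"linear": [0,0,0],"twist": [0,0,-0.1025],"hand": 45},
  {"linear": [0,0,0],"twist": [0,0,-0.1025],"hand": 45},
  {"linear": [0,0,0],"twist": [0,0,-0.1025],"hand": 45},
  {"linear": [0,-20,30],"twist": [0,0,0],"hand": 45},
  {"linear": [-1,-20,30],"twist": [0,0,0],"hand": 45},
  {"linear": [-1,-20,30],"twist": [0,0,0],"hand": 45},
  {"linear": [0,-7,30],"twist": [0,0,0],"hand": 45},
])

```text
t: 19.97
tool_pos: [0.4642, -0.276, 0.1761]
ee_rot: [0.227, 0.974, -0.0, 0.0]
ft_force: [0.7, -1.0, -1.1]
grip_width: 0.531
gripper_force: 0.0
```

```bash
python3 - <<'E'
from g import *
tool([.4657,-.2737,.0605],1.116)
E
```

```text
pos [ 0.4642 -0.276   0.1761] yaw 1.1134 tilt [ 0.0004 -0.0011] w 0.531 linear [ -0.2   2.8 115.6]
twist z -0.0026
```

move_arm([
  {"linear": [0,2.5,20],"twist": [0,0,0],"hand": 45},
  {"linear": [0,0,25],"twist": [0,0,0],"hand": 45},
  {"linear": [0,0,25],"twist": [0,0,0],"hand": 45},
  {"linear": [0,0,25],"twist": [0,0,0],"hand": 45},
  {"linear": [0,0,13],"twist": [0,0,0],"hand": 45},
  {"linear": [0,0,6],"twist": [0,0,0],"hand": 45},
  {"linear": [0,0,0],"twist": [0,0,0],"hand": 45},
  {"linear": [0,0,0],"twist": [0,0,0],"hand": 45},
])

```text
t: 20.63
tool_pos: [0.4664, -0.2723, 0.0638]
ee_rot: [0.226, 0.974, -0.0, 0.0]
ft_force: [-0.3, 0.3, 1.0]
grip_width: 0.527
gripper_force: 0.0
```

move_arm([
  {"linear": [0,0,0],"twist": [0,0,0],"hand": 8},
  {"linear": [0,0,0],"twist": [0,0,0],"hand": 8},
  {"linear": [0,0,0],"twist": [0,0,0],"hand": 8},
  {"linear": [0,0,0],"twist": [0,0,0],"hand": 8},
  {"linear": [0,0,0],"twist": [0,0,0],"hand": 8},
  {"linear": [0,0,0],"twist": [0,0,0],"hand": 8},
  {"linear": [0,0,0],"twist": [0,0,0],"hand": 8},
  {"linear": [0,0,0],"twist": [0,0,0],"hand": 8},
], squeeze=20)

```text
t: 21.3
tool_pos: [0.4658, -0.2754, 0.0649]
ee_rot: [0.226, 0.974, -0.004, 0.001]
ft_force: [-4.6, -9.4, 2.9]
grip_width: 0.176
gripper_force: 19.7
```

move_arm([
  {"linear": [4,-2,0],"twist": [0,0,0],"hand": 8},
  {"linear": [10,0,0],"twist": [0,0,0],"hand": 8},
  {"linear": [12,0,0],"twist": [0,0,0],"hand": 8},
  {"linear": [12,0,0],"twist": [0,0,0],"hand": 8},
  {"linear": [12,0,0],"twist": [0,0,0],"hand": 8},
  {"linear": [10,0,0],"twist": [0,0,0],"hand": 8},
  {"linear": [5,0,0],"twist": [0,0,0],"hand": 8},
  {"linear": [0,0,0],"twist": [0,0,0],"hand": 8},
])

```text
t: 21.97
tool_pos: [0.4091, -0.2478, 0.0651]
ee_rot: [0.226, 0.974, -0.002, 0.004]
ft_force: [6.4, -9.7, -3.0]
grip_width: 0.174
gripper_force: 20.4
```

```bash
python3 - <<'E'
from g import *
tool([.5762-.188*.8983,-.3288+.188*.4395,.0605],1.116); s=arm.sense(); print(s["ft_force"].round(1))
p=eyes.snapshot("side")
q=eyes.snapshot("scene")
obs=[(mask("box",x)[0],x) for x in(p,q)]
print(fit("box",obs,[.5762,-.3288,-.455,.13],lid=True))
E
```

```text
pos [ 0.4091 -0.2478  0.0651] yaw 1.1154 tilt [ 0.0069 -0.0065] w 0.174 linear [2.3 0.7 4.6]
twist z -0.0006
[ 6.4 -9.7 -3. ]
(array([ 0.5783, -0.3283, -0.4541,  0.1286]), np.float64(0.881))
```

move_arm([
  {"linear": [0,0,0],"twist": [0,0,0],"hand": 50},
  {"linear": [0,0,0],"twist": [0,0,0],"hand": 50},
  {"linear": [0,0,0],"twist": [0,0,0],"hand": 50},
  {"linear": [0,0,0],"twist": [0,0,0],"hand": 50},
  {"linear": [0,0,-10],"twist": [0,0,0],"hand": 50},
  {"linear": [0,0,-25],"twist": [0,0,0],"hand": 50},
  {"linear": [0,0,-30],"twist": [0,0,0],"hand": 50},
  {"linear": [0,0,-30],"twist": [0,0,0],"hand": 70},
])

```text
t: 22.83
tool_pos: [0.4062, -0.2448, 0.1595]
ee_rot: [0.225, 0.974, 0.0, -0.001]
ft_force: [0.8, -0.7, 0.5]
grip_width: 0.709
gripper_force: 0.0
```

move_arm([
  {"linear": [-26,0,-20],"twist": [0,0,0],"hand": 70},
  {"linear": [-26,0,-20],"twist": [0,0,0],"hand": 70},
  {"linear": [-26,0,-20],"twist": [0,0,0],"hand": 70},
  {"linear": [-26,0,-20],"twist": [0,0,0],"hand": 70},
  {"linear": [-26,0,-10],"twist": [0,0,0],"hand": 70},
  {"linear": [-26,0,0],"twist": [0,0,0],"hand": 70},
  {"linear": [-26,0,0],"twist": [0,0,0],"hand": 70},
  {"linear": [0,0,0],"twist": [0,0,0.115],"hand": 70},
])

```text
t: 23.5
tool_pos: [0.5734, -0.3266, 0.2465]
ee_rot: [0.281, 0.96, 0.0, -0.0]
ft_force: [-2.1, 1.6, -1.6]
grip_width: 0.822
gripper_force: 0.0
```

move_arm([
  {"linear": [0,0,0],"twist": [0,0,0.115],"hand": 70},
  {"linear": [0,0,0],"twist": [0,0,0.115],"hand": 70},
  {"linear": [0,0,0],"twist": [0,0,0.115],"hand": 70},
  {"linear": [0,0,0],"twist": [0,0,0.115],"hand": 70},
  {"linear": [0,0,0],"twist": [0,0,0.115],"hand": 70},
  {"linear": [0,0,0],"twist": [0,0,0.115],"hand": 70},
  {"linear": [0,0,0],"twist": [0,0,0.115],"hand": 70},
  {"linear": [0,0,0],"twist": [0,0,0.115],"hand": 70},
])

```text
t: 24.17
tool_pos: [0.5701, -0.3251, 0.2488]
ee_rot: [0.68, 0.733, 0.0, -0.0]
ft_force: [-0.1, -0.2, -1.7]
grip_width: 0.823
gripper_force: 0.0
```

move_arm([
  {"linear": [0,0,0],"twist": [0,0,0.115],"hand": 70},
  {"linear": [0,0,0],"twist": [0,0,0.115],"hand": 70},
  {"linear": [0,0,0],"twist": [0,0,0.115],"hand": 70},
  {"linear": [0,0,0],"twist": [0,0,0.115],"hand": 70},
  {"linear": [0,0,0],"twist": [0,0,0.075],"hand": 70},
  {"linear": [0,0,0],"twist": [0,0,0],"hand": 70},
  {"linear": [0,0,0],"twist": [0,0,0],"hand": 70},
  {"linear": [0,0,0],"twist": [0,0,0],"hand": 70},
])

```text
t: 24.83
tool_pos: [0.5703, -0.3252, 0.2486]
ee_rot: [0.848, 0.531, 0.0, -0.0]
ft_force: [0.0, 0.2, 0.7]
grip_width: 0.819
gripper_force: 0.0
```

```bash
python3 - <<'E'
from g import *
p=eyes.snapshot("wrist"); cv2.imwrite("pics/wrist6.png",p["frame"][:,:,::-1])
np.save("w6.npy",p,allow_pickle=True)
tool([.5762,-.3288,.25],-.455)
for m in masks_of("block",p)[:2]: print(m["p"],m["extent"],cv2.minAreaRect(np.argwhere(m["mask"])[:,::-1].astype(np.float32)), fit("block",[(m["mask"].astype(float),p)],[.5762,-.3288,-.45],z0=.007))
for m in masks_of("box",p)[:1]: print("box",m["p"],m["extent"])
E
```

```text
pos [ 0.5703 -0.3253  0.2485] yaw -0.4524 tilt [0. 0.] w 0.819 linear [-0.6  6.9 -1.5]
twist z 0.0026
0.6 [313.7, 172.0, 391.4, 264.3] ((350.7539978027344, 216.4175262451172), (52.984622955322266, 86.13846588134766), 30.510236740112305) (array([ 0.5905, -0.3379, -0.8949]), np.float64(0.87))
box 0.63 [75.8, 156.6, 439.6, 284.9]
```

View pics/wrist6.png

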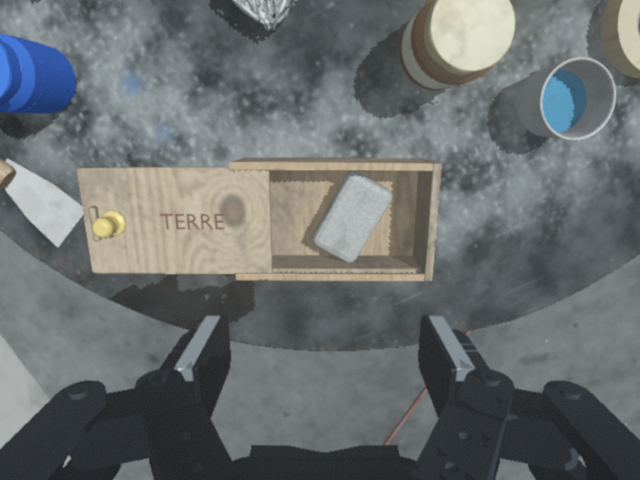

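The lid is fully out. The block lies skewed in the box, with top-face corners near (352,174), (392,186), (354,262) and (314,242).

```bash
python3 - <<'E'
from g import *
p=np.load("w6.npy",allow_pickle=True).item()
c=pix([[352,173],[393,187],[354,263],[313,243]],p,.038); print(c[:,:2].round(4),c.mean(0).round(4))
for a,b in((0,1),(1,2),(3,2),(0,3)):
    d=c[b]-c[a]; print(np.linalg.norm(d).round(4),np.arctan2(d[1],d[0]).round(3))
b=proj([[.5905,-.3379,.038]],p); print(b)
f=p["frame"][165:275,300:405]; cv2.imwrite("pics/blk.png",cv2.resize(f[:,:,::-1],None,fx=5,fy=5))
M=masks_of("block",p)[0]["mask"].astype(float)
for y in(-.8,-.95,-1.05): print(fit("block",[(M,p)],[.59,-.338,y],z0=.007))
E
```

```text
[[ 0.6078 -0.301 ]
 [ 0.6346 -0.3272]
 [ 0.5755 -0.3751]
 [ 0.5504 -0.342 ]] [ 0.5921 -0.3363  0.038 ]
0.0375 -0.774
0.0761 -2.461
0.0416 -0.922
0.0706 -2.521
[[351.83058038 219.75688767]]
(array([ 0.5907, -0.3379, -0.8925]), np.float64(0.87))
(array([ 0.5904, -0.3379, -0.8949]), np.float64(0.87))
(array([ 0.5905, -0.3378, -0.8949]), np.float64(0.87))
```

move_arm([
  {"linear": [-2,12,15],"twist": [0,0,0],"hand": 63},
  {"linear": [0,12,20],"twist": [0,0,0],"hand": 63},
  {"linear": [0,0,25],"twist": [0,0,0.112],"hand": 63},
  {"linear": [0,0,25],"twist": [0,0,0.112],"hand": 63},
  {"linear": [0,0,25],"twist": [0,0,0.112],"hand": 63},
  {"linear": [0,0,15],"twist": [0,0,0.112],"hand": 63},
  {"linear": [0,0,0],"twist": [0,0,0],"hand": 63},
  {"linear": [0,0,0],"twist": [0,0,0],"hand": 63},
])

```text
t: 25.7
tool_pos: [0.5906, -0.3376, 0.1215]
ee_rot: [0.944, 0.33, -0.001, -0.001]
ft_force: [-0.2, -0.2, 0.2]
grip_width: 0.738
gripper_force: 0.0
```

```bash
python3 - <<'E'
from g import *
tool([.591,-.3375,.011],-.90)
p=eyes.snapshot("wrist")
M=masks_of("block",p)
for m in M[:1]: print(m["p"],fit("block",[(m["mask"].astype(float),p)],[.59,-.338,-.9],z0=.007))
E
```

```text
pos [ 0.5906 -0.3376  0.1215] yaw -0.8988 tilt [-0.0025  0.0014] w 0.738 linear [  0.5   0.5 110.5]
twist z 0.0012
0.66 (array([ 0.5898, -0.3388, -0.9862]), np.float64(0.874))
```

move_arm([
  {"linear": [-1,0,20],"twist": [0,0,0.045],"hand": 63},
  {"linear": [0,0,22],"twist": [0,0,0],"hand": 63},
  {"linear": [0,0,22],"twist": [0,0,0],"hand": 63},
  {"linear": [0,0,20],"twist": [0,0,0],"hand": 63},
  {"linear": [0,0,14],"twist": [0,0,0],"hand": 63},
  {"linear": [0,0,8],"twist": [0,0,0],"hand": 63},
  {"linear": [0,0,4],"twist": [0,0,0],"hand": 63},
  {"linear": [0,0,0],"twist": [0,0,0],"hand": 63},
])

```text
t: 26.47
tool_pos: [0.5906, -0.3385, 0.0136]
ee_rot: [0.952, 0.307, 0.0, 0.0]
ft_force: [-0.2, 0.6, 0.6]
grip_width: 0.736
gripper_force: 0.0
```

move_arm([
  {"linear": [0,0,0],"twist": [0,0,0],"hand": 35},
  {"linear": [0,0,0],"twist": [0,0,0],"hand": 35},
  {"linear": [0,0,0],"twist": [0,0,0],"hand": 35},
  {"linear": [0,0,0],"twist": [0,0,0],"hand": 35},
  {"linear": [0,0,0],"twist": [0,0,0],"hand": 35},
  {"linear": [0,0,0],"twist": [0,0,0],"hand": 35},
  {"linear": [0,0,0],"twist": [0,0,0],"hand": 35},
  {"linear": [0,0,0],"twist": [0,0,0],"hand": 35},
], squeeze=35)

```text
t: 27.13
tool_pos: [0.5913, -0.3389, 0.015]
ee_rot: [0.952, 0.307, 0.001, 0.001]
ft_force: [-0.6, -0.1, 5.7]
grip_width: 0.522
gripper_force: 37.8
```

move_arm([
  {"linear": [0,0,-10],"twist": [0,0,0],"hand": 35},
  {"linear": [0,0,-25],"twist": [0,0,0],"hand": 35},
  {"linear": [0,0,-30],"twist": [0,0,0],"hand": 35},
  {"linear": [0,0,-30],"twist": [0,0,0],"hand": 35},
  {"linear": [0,0,-25],"twist": [0,0,0],"hand": 35},
  {"linear": [0,0,0],"twist": [0,0,-0.1],"hand": 35},
  {"linear": [0,0,0],"twist": [0,0,-0.1],"hand": 35},
  {"linear": [0,0,0],"twist": [0,0,-0.1],"hand": 35},
])

```text
t: 27.8
tool_pos: [0.5903, -0.3384, 0.1345]
ee_rot: [0.894, 0.448, 0.0, 0.0]
ft_force: [-0.6, -0.9, -1.5]
grip_width: 0.52
gripper_force: 37.0
```

move_arm([
  {"linear": [0,0,0],"twist": [0,0,-0.1],"hand": 35},
  {"linear": [0,0,0],"twist": [0,0,-0.1],"hand": 35},
  {"linear": [0,0,0],"twist": [0,0,-0.1],"hand": 35},
  {"linear": [0,0,0],"twist": [0,0,-0.104],"hand": 35},
  {"linear": [30,-19,0],"twist": [0,0,0],"hand": 35},
  {"linear": [30,-19,0],"twist": [0,0,0],"hand": 35},
  {"linear": [30,-19,0],"twist": [0,0,0],"hand": 35},
  {"linear": [30,-19,0],"twist": [0,0,0],"hand": 35},
])

```text
t: 28.47
tool_pos: [0.5443, -0.2023, 0.1333]
ee_rot: [0.788, 0.616, -0.0, -0.0]
ft_force: [0.6, 1.0, -0.6]
grip_width: 0.524
gripper_force: 37.0
```

move_arm([
  {"linear": [30,-19,0],"twist": [0,0,0],"hand": 35},
  {"linear": [30,-19,0],"twist": [0,0,0],"hand": 35},
  {"linear": [22,-14,0],"twist": [0,0,0],"hand": 35},
  {"linear": [0,0,0],"twist": [0,0,0],"hand": 35},
  {"linear": [0,0,0],"twist": [0,0,0],"hand": 35},
  {"linear": [0,0,0],"twist": [0,0,0],"hand": 35},
  {"linear": [0,0,0],"twist": [0,0,0],"hand": 35},
  {"linear": [0,0,0],"twist": [0,0,0],"hand": 35},
])

```text
t: 29.13
tool_pos: [0.5149, -0.1124, 0.1332]
ee_rot: [0.788, 0.616, -0.0, -0.0]
ft_force: [0.7, 0.4, -1.8]
grip_width: 0.524
gripper_force: 37.0
```

```bash
python3 - <<'E'
from g import *
tool([.4735,.011,.0235],-.24)
p=eyes.snapshot("wrist"); cv2.imwrite("pics/wrist7.png",p["frame"][:,:,::-1]); np.save("w7.npy",p,allow_pickle=True)
for l in("block","rest"):
  for m in masks_of(l,p)[:1]: print(l,m["p"],m["extent"])
m,_=mask("block",p)
if m is not None: 
    s=arm.sense()["tool_pos"]; print(fit("block",[(m,p)],[s[0],s[1],-.24],z0=s[2]-.007))
E
```

```text
pos [ 0.5149 -0.1124  0.1332] yaw -0.2443 tilt [-0.0002 -0.0001] w 0.524 linear [109.7 -70.  109.7]
twist z -0.0043
block 0.68 [256.9, 235.4, 392.9, 443.2]
rest 0.95 [149.3, 0.0, 264.5, 166.6]
(array([ 0.5133, -0.1132, -0.2644]), np.float64(0.843))
```

View pics/wrist7.png

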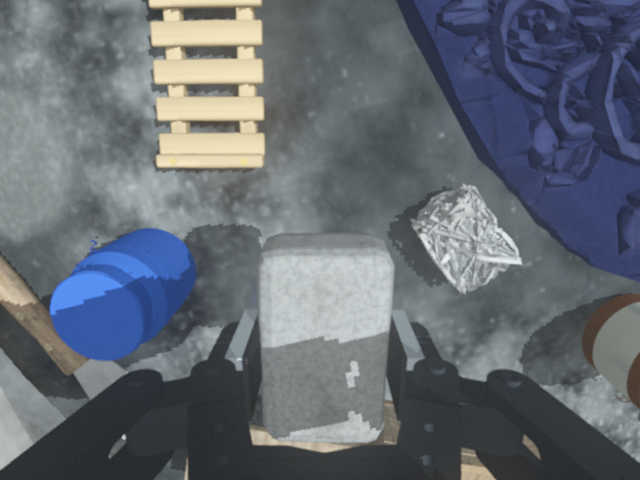

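The block is held square. The rest's near bar outer edge runs from (157,168) to (264,168), with the bar top about 13 px wide.

```bash
python3 - <<'E'
from g import *
p=np.load("w7.npy",allow_pickle=True).item()
c=pix([[156.5,168.5],[264.5,168.5]],p,.024)[:,:2]; d=c[1]-c[0]; a=np.arctan2(d[1],d[0]); print(c.round(4),np.linalg.norm(d),a)
l=pix([[149.5,10],[156,110]],p,.016)[:,:2]; d=l[1]-l[0]; print("left edge dir",np.arctan2(d[1],d[0])+np.pi/2)
for a in(a,-.24): y=np.array([-np.sin(a),np.cos(a)]); print("rest",(c.mean(0)+y*.0565).round(4))
E
```

```text
[[ 0.427  -0.0368]
 [ 0.4916 -0.0535]] 0.06671562918673331 -0.2531179458036207
left edge dir -0.2622842080846941
rest [0.4735 0.0095]
rest [0.4728 0.0097]
```

move_arm([
  {"linear": [27,-17.5,0],"twist": [0,0,0],"hand": 35},
  {"linear": [27,-17.5,0],"twist": [0,0,0],"hand": 35},
  {"linear": [27,-17.5,0],"twist": [0,0,0],"hand": 35},
  {"linear": [28,-17.5,0],"twist": [0,0,0],"hand": 35},
  {"linear": [0,0,15],"twist": [0,0,0],"hand": 35},
  {"linear": [0,0,20],"twist": [0,0,0],"hand": 35},
  {"linear": [0,0,15],"twist": [0,0,0],"hand": 35},
  {"linear": [0,0,0],"twist": [0,0,0],"hand": 35},
])

```text
t: 30.0
tool_pos: [0.4709, 0.0113, 0.0805]
ee_rot: [0.787, 0.616, -0.002, -0.001]
ft_force: [-0.5, -1.0, -1.7]
grip_width: 0.518
gripper_force: 36.9
```

```bash
python3 - <<'E'
from g import *
tool([.4734,.0102,.0235],-.245)
E
```

```text
pos [0.4709 0.0113 0.0805] yaw -0.2427 tilt [-0.0047 -0.0002] w 0.518 linear [-0.4  2.9 57. ]
twist z 0.0023
```

move_arm([
  {"linear": [0,2,15],"twist": [0,0,0],"hand": 35},
  {"linear": [0,0,15],"twist": [0,0,0],"hand": 35},
  {"linear": [0,0,12],"twist": [0,0,0],"hand": 35},
  {"linear": [0,0,7],"twist": [0,0,0],"hand": 35},
  {"linear": [0,0,4],"twist": [0,0,0],"hand": 35},
  {"linear": [0,0,2],"twist": [0,0,0],"hand": 35},
  {"linear": [0,0,0],"twist": [0,0,0],"hand": 35},
  {"linear": [0,0,0],"twist": [0,0,0],"hand": 35},
])

```text
t: 30.67
tool_pos: [0.4753, 0.0107, 0.0289]
ee_rot: [0.788, 0.616, 0.0, 0.0]
ft_force: [0.2, 0.1, -1.0]
grip_width: 0.518
gripper_force: 36.9
```

```bash
python3 - <<'E'
from g import *
tool([.4734,.0102,.0235],-.245); print(arm.sense()["ft_force"].round(1))
p=eyes.snapshot("wrist"); cv2.imwrite("pics/wrist8.png",p["frame"][:,:,::-1])
E
```

```text
pos [0.4753 0.0107 0.0289] yaw -0.2431 tilt [0.0009 0.0001] w 0.518 linear [-0.9 -1.8  5.4]
twist z 0.0019
[ 0.2  0.1 -1. ]
```

View pics/wrist8.png

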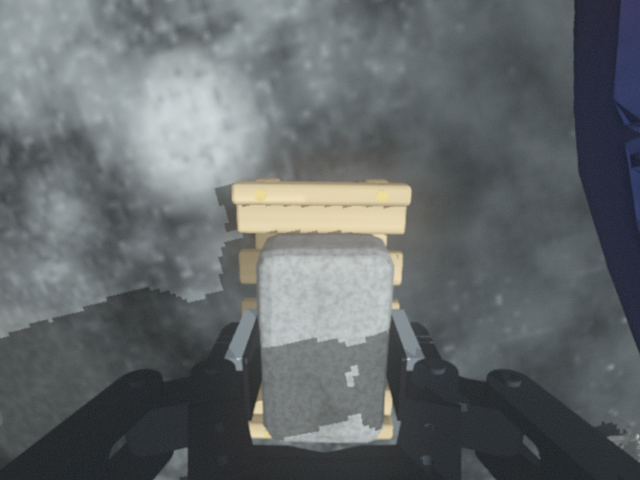

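The block is centred over the rest sideways: rest columns 233–411, block 258–393. The far bar is at row 194. I'll lower the last few millimetres and check along the length.

move_arm([
  {"linear": [-0.5,-1,2],"twist": [0,0,0],"hand": 35},
  {"linear": [0,0,2],"twist": [0,0,0],"hand": 35},
  {"linear": [0,0,0],"twist": [0,0,0],"hand": 35},
  {"linear": [0,0,0],"twist": [0,0,0],"hand": 35},
  {"linear": [0,0,0],"twist": [0,0,0],"hand": 35},
  {"linear": [0,0,0],"twist": [0,0,0],"hand": 35},
  {"linear": [0,0,0],"twist": [0,0,0],"hand": 35},
  {"linear": [0,0,0],"twist": [0,0,0],"hand": 35},
])

```text
t: 31.38
tool_pos: [0.4738, 0.0105, 0.0243]
ee_rot: [0.788, 0.616, 0.0, 0.0]
ft_force: [-0.1, -0.1, -1.8]
grip_width: 0.521
gripper_force: 37.0
```

```bash
python3 - <<'E'
from g import *
tool([.4734,.0102,.0235],-.245); print(arm.sense()["ft_force"].round(1))
p=eyes.snapshot("wrist")
f=p["frame"].astype(int); print([(r,tuple(f[r,322])) for r in range(176,245,3)])
m,_=mask("block",p)
print(fit("block",[(m,p)],[.4734,.0102,-.245],z0=.017) if m is not None else None)
for y in(.0485,.0565): print(proj([[.4734+.2425*y,.0102+.970*y,.024]],p))
E
```

```text
pos [0.4738 0.0105 0.0243] yaw -0.243 tilt [0.0001 0.    ] w 0.521 linear [-0.4 -0.3  0.8]
twist z 0.002
[-0.1 -0.1 -1.8]
[(176, (np.int64(108), np.int64(107), np.int64(104))), (179, (np.int64(110), np.int64(109), np.int64(106))), (182, (np.int64(152), np.int64(140), np.int64(113))), (185, (np.int64(199), np.int64(184), np.int64(150))), (188, (np.int64(220), np.int64(205), np.int64(170))), (191, (np.int64(225), np.int64(211), np.int64(175))), (194, (np.int64(226), np.int64(211), np.int64(176))), (197, (np.int64(226), np.int64(212), np.int64(176))), (200, (np.int64(226), np.int64(210), np.int64(174))), (203, (np.int64(210), np.int64(194), np.int64(159))), (206, (np.int64(195), np.int64(180), np.int64(146))), (209, (np.int64(219), np.int64(205), np.int64(169))), (212, (np.int64(223), np.int64(209), np.int64(173))), (215, (np.int64(226), np.int64(211), np.int64(175))), (218, (np.int64(228), np.int64(213), np.int64(177))), (221, (np.int64(227), np.int64(213), np.int64(178))), (224, (np.int64(229), np.int64(215), np.int64(180))), (227, (np.int64(231), np.int64(216), np.int64(181))), (230, (np.int64(215), np.int64(200), np.int64(165))), (233, (np.int64(128), np.int64(119), np.int64(108))), (236, (np.int64(132), np.int64(131), np.int64(126))), (239, (np.int64(135), np.int64(133), np.int64(130))), (242, (np.int64(133), np.int64(132), np.int64(128)))]
(array([ 0.4729,  0.0093, -0.2411]), np.float64(0.851))
[[325.27794815 206.23572979]]
[[325.33797789 183.54615865]]
```

The bar rows match the prediction (183–206), so the block is centred. Releasing.

move_arm([
  {"linear": [0,0,0.8],"twist": [0,0,0],"hand": 35},
  {"linear": [0,0,0],"twist": [0,0,0],"hand": 35},
  {"linear": [0,0,0],"twist": [0,0,0],"hand": 65},
  {"linear": [0,0,0],"twist": [0,0,0],"hand": 65},
  {"linear": [0,0,0],"twist": [0,0,0],"hand": 65},
  {"linear": [0,0,0],"twist": [0,0,0],"hand": 65},
  {"linear": [0,0,-15],"twist": [0,0,0],"hand": 65},
  {"linear": [0,0,-25],"twist": [0,0,0],"hand": 65},
])

```text
t: 32.15
tool_pos: [0.4716, 0.0104, 0.0615]
ee_rot: [0.788, 0.616, -0.002, -0.002]
ft_force: [-0.2, -0.2, 0.5]
grip_width: 0.76
gripper_force: 0.0
```

move_arm([
  {"linear": [0,0,-30],"twist": [0,0,0],"hand": 65},
  {"linear": [0,0,-30],"twist": [0,0,-0.11],"hand": 65},
  {"linear": [0,0,-30],"twist": [0,0,-0.11],"hand": 65},
  {"linear": [0,0,0],"twist": [0,0,-0.11],"hand": 65},
  {"linear": [0,0,0],"twist": [0,0,-0.11],"hand": 65},
  {"linear": [0,0,0],"twist": [0,0,-0.11],"hand": 65},
  {"linear": [0,0,0],"twist": [0,0,-0.11],"hand": 50},
  {"linear": [0,0,0],"twist": [0,0,-0.11],"hand": 50},
])

```text
t: 32.82
tool_pos: [0.4737, 0.0105, 0.1535]
ee_rot: [0.496, 0.868, 0.0, 0.0]
ft_force: [-0.4, -0.4, 0.1]
grip_width: 0.586
gripper_force: 0.0
```

move_arm([
  {"linear": [0,0,0],"twist": [0,0,-0.118],"hand": 50},
  {"linear": [0,0,0],"twist": [0,0,-0.118],"hand": 50},
  {"linear": [0,0,0],"twist": [0,0,-0.118],"hand": 50},
  {"linear": [0,0,0],"twist": [0,0,-0.118],"hand": 50},
  {"linear": [0,0,0],"twist": [0,0,-0.118],"hand": 50},
  {"linear": [0,0,0],"twist": [0,0,0],"hand": 50},
  {"linear": [0,0,0],"twist": [0,0,0],"hand": 50},
  {"linear": [0,0,0],"twist": [0,0,0],"hand": 50},
])

```text
t: 33.48
tool_pos: [0.4737, 0.0105, 0.1534]
ee_rot: [0.226, 0.974, -0.0, -0.0]
ft_force: [-0.1, 0.5, 0.8]
grip_width: 0.581
gripper_force: 0.0
```

```bash
python3 - <<'E'
from g import *
tool([.4085,-.248,.13],1.115)
p=eyes.snapshot("scene"); q=eyes.snapshot("side")
obs=[]
for x in(p,q):
    m,pr=mask("block",x); print(pr,None if m is None else pix([np.argwhere(m)[:,::-1].mean(0)],x,.04))
E
```

```text
pos [0.4737 0.0105 0.1534] yaw 1.1141 tilt [-0.0001  0.    ] w 0.581 linear [ -55.5 -260.7   23.4]
twist z -0.0009
0.94 [[0.46933128 0.00616948 0.04      ]]
0.94 [[ 0.4716823  -0.00566653  0.04      ]]
```

move_arm([
  {"linear": [-7,-32.6,0],"twist": [0,0,0],"hand": 45},
  {"linear": [-7,-32.6,0],"twist": [0,0,0],"hand": 45},
  {"linear": [-7,-32.6,0],"twist": [0,0,0],"hand": 45},
  {"linear": [-7,-32.6,0],"twist": [0,0,0],"hand": 45},
  {"linear": [-7,-32.6,0],"twist": [0,0,0],"hand": 45},
  {"linear": [-7,-32.6,0],"twist": [0,0,0],"hand": 45},
  {"linear": [-7,-32.6,0],"twist": [0,0,0],"hand": 45},
  {"linear": [-6.5,-32.5,0],"twist": [0,0,0],"hand": 45},
])

```text
t: 34.35
tool_pos: [0.4087, -0.2497, 0.1536]
ee_rot: [0.225, 0.974, -0.0, 0.0]
ft_force: [1.1, 0.5, 0.3]
grip_width: 0.526
gripper_force: 0.0
```

```bash
python3 - <<'E'
from g import *
tool([.4085,-.248,.0635],1.115)
E
```

```text
pos [ 0.4087 -0.2497  0.1536] yaw 1.1161 tilt [ 0.0004 -0.0002] w 0.526 linear [ 1.   1.5 90.1]
twist z 0.0011
```

move_arm([
  {"linear": [0.5,0.5,25],"twist": [0,0,0],"hand": 45},
  {"linear": [0,0,25],"twist": [0,0,0],"hand": 45},
  {"linear": [0,0,20],"twist": [0,0,0],"hand": 45},
  {"linear": [0,0,13],"twist": [0,0,0],"hand": 45},
  {"linear": [0,0,6],"twist": [0,0,0],"hand": 45},
  {"linear": [0,0,0],"twist": [0,0,0],"hand": 45},
  {"linear": [0,0,0],"twist": [0,0,0],"hand": 8},
  {"linear": [0,0,0],"twist": [0,0,0],"hand": 8},
], squeeze=20)

```text
t: 35.02
tool_pos: [0.4098, -0.2479, 0.0656]
ee_rot: [0.225, 0.974, -0.0, 0.001]
ft_force: [0.4, 0.6, 0.1]
grip_width: 0.258
gripper_force: 0.0
```

move_arm([
  {"linear": [0,0,0],"twist": [0,0,0],"hand": 8},
  {"linear": [0,0,0],"twist": [0,0,0],"hand": 8},
  {"linear": [0,0,0],"twist": [0,0,0],"hand": 8},
  {"linear": [0,0,0],"twist": [0,0,0],"hand": 8},
  {"linear": [0,0,0],"twist": [0,0,0],"hand": 8},
  {"linear": [0,0,0],"twist": [0,0,0],"hand": 8},
  {"linear": [-3,0,0],"twist": [0,0,0],"hand": 8},
  {"linear": [-7,0,0],"twist": [0,0,0],"hand": 8},
])

```text
t: 35.68
tool_pos: [0.4182, -0.2523, 0.0656]
ee_rot: [0.225, 0.974, -0.001, 0.001]
ft_force: [-2.4, -2.3, 5.2]
grip_width: 0.181
gripper_force: 19.8
```

```bash
python3 - <<'E'
from g import *
tool([.5241,-.3033,.0635],1.115); print(arm.sense()["ft_force"].round(1))
E
```

```text
pos [ 0.4182 -0.2523  0.0656] yaw 1.1167 tilt [ 0.001  -0.0015] w 0.181 linear [-117.5    0.7    2.3]
twist z 0.0017
[-2.4 -2.3  5.2]
```

move_arm([
  {"linear": [-15,0,0],"twist": [0,0,0],"hand": 8},
  {"linear": [-17,0,0],"twist": [0,0,0],"hand": 8},
  {"linear": [-17,0,0],"twist": [0,0,0],"hand": 8},
  {"linear": [-17,0,0],"twist": [0,0,0],"hand": 8},
  {"linear": [-17,0,0],"twist": [0,0,0],"hand": 8},
  {"linear": [-15,0,0],"twist": [0,0,0],"hand": 8},
  {"linear": [-10,0,0],"twist": [0,0,0],"hand": 8},
  {"linear": [-5,0,0],"twist": [0,0,0],"hand": 8},
])

```text
t: 36.35
tool_pos: [0.5214, -0.3029, 0.0656]
ee_rot: [0.225, 0.974, -0.001, 0.001]
ft_force: [-1.7, -2.7, 7.5]
grip_width: 0.181
gripper_force: 19.9
```

move_arm([
  {"linear": [-2,0,0],"twist": [0,0,0],"hand": 8},
  {"linear": [-2,0,0],"twist": [0,0,0],"hand": 8},
  {"linear": [-1,0,0],"twist": [0,0,0],"hand": 8},
  {"linear": [0,0,0],"twist": [0,0,0],"hand": 8},
  {"linear": [0,0,0],"twist": [0,0,0],"hand": 8},
  {"linear": [0,0,0],"twist": [0,0,0],"hand": 8},
  {"linear": [0,0,0],"twist": [0,0,0],"hand": 8},
  {"linear": [0,0,0],"twist": [0,0,0],"hand": 8},
])

```text
t: 37.02
tool_pos: [0.5248, -0.3046, 0.0656]
ee_rot: [0.225, 0.974, -0.001, 0.001]
ft_force: [-2.0, -3.2, 5.7]
grip_width: 0.178
gripper_force: 19.8
```

```bash
python3 - <<'E'
from g import *
tool([.5241,-.3033,.0635],1.115); print((R.from_quat(arm.sense()["ee_rot"]).inv().apply(arm.sense()["ft_force"])).round(1))
E
```

```text
pos [ 0.5248 -0.3046  0.0656] yaw 1.1166 tilt [ 0.0018 -0.0021] w 0.178 linear [1.2 0.8 2.1]
twist z 0.0016
[ 0.4 -3.7 -5.7]
```

move_arm([
  {"linear": [-1,0,0],"twist": [0,0,0],"hand": 8},
  {"linear": [-1,0,0],"twist": [0,0,0],"hand": 8},
  {"linear": [-1,0,0],"twist": [0,0,0],"hand": 8},
  {"linear": [-1,0,0],"twist": [0,0,0],"hand": 8},
  {"linear": [0,0,0],"twist": [0,0,0],"hand": 8},
  {"linear": [0,0,0],"twist": [0,0,0],"hand": 8},
  {"linear": [0,0,0],"twist": [0,0,0],"hand": 8},
  {"linear": [0,0,0],"twist": [0,0,0],"hand": 8},
])

```text
t: 37.68
tool_pos: [0.5265, -0.3054, 0.0656]
ee_rot: [0.225, 0.974, -0.0, -0.001]
ft_force: [-7.2, 0.7, 10.6]
grip_width: 0.174
gripper_force: 20.1
```

```bash
python3 - <<'E'
from g import *
tool([.5241,-.3033,.0635],1.115); print((R.from_quat(arm.sense()["ee_rot"]).inv().apply(arm.sense()["ft_force"])).round(1))
E
```

```text
pos [ 0.5265 -0.3054  0.0656] yaw 1.1165 tilt [-0.0015 -0.0005] w 0.174 linear [3.1 0.8 2.1]
twist z 0.0015
[  6.8  -2.5 -10.6]
```

The lid is at its end stop after 131 mm of travel. Release it and fetch the short jar.

move_arm([
  {"linear": [1,0,0],"twist": [0,0,0],"hand": 42},
  {"linear": [0,0,0],"twist": [0,0,0],"hand": 42},
  {"linear": [0,0,0],"twist": [0,0,0],"hand": 42},
  {"linear": [0,0,0],"twist": [0,0,0],"hand": 42},
  {"linear": [0,0,-10],"twist": [0,0,0],"hand": 42},
  {"linear": [0,0,-25],"twist": [0,0,0],"hand": 42},
  {"linear": [0,0,-30],"twist": [0,0,0],"hand": 60},
  {"linear": [0,0,-30],"twist": [0,0,0.11],"hand": 85},
])

```text
t: 38.35
tool_pos: [0.5265, -0.3046, 0.1605]
ee_rot: [0.279, 0.96, 0.0, -0.001]
ft_force: [1.1, 0.5, 0.4]
grip_width: 0.759
gripper_force: 0.0
```

move_arm([
  {"linear": [0,0,-30],"twist": [0,0,0.112],"hand": 85},
  {"linear": [0,0,-30],"twist": [0,0,0.112],"hand": 85},
  {"linear": [0,0,-20],"twist": [0,0,0.112],"hand": 85},
  {"linear": [0,0,0],"twist": [0,0,0.112],"hand": 85},
  {"linear": [0,0,0],"twist": [0,0,0.112],"hand": 85},
  {"linear": [0,0,0],"twist": [0,0,0.112],"hand": 85},
  {"linear": [0,0,0],"twist": [0,0,0.112],"hand": 85},
  {"linear": [0,0,0],"twist": [0,0,0.112],"hand": 85},
])

```text
t: 39.02
tool_pos: [0.5269, -0.3048, 0.2402]
ee_rot: [0.669, 0.743, 0.0, 0.0]
ft_force: [-0.2, 0.1, -0.1]
grip_width: 0.995
gripper_force: 0.0
```

move_arm([
  {"linear": [0,0,0],"twist": [0,0,0.112],"hand": 85},
  {"linear": [20,-3,0],"twist": [0,0,0],"hand": 85},
  {"linear": [33,-3.9,0],"twist": [0,0,0],"hand": 85},
  {"linear": [33,-3.9,0],"twist": [0,0,0],"hand": 85},
  {"linear": [33,-3.9,0],"twist": [0,0,0],"hand": 85},
  {"linear": [33,-3.9,0],"twist": [0,0,0],"hand": 85},
  {"linear": [0,0,0],"twist": [0,0,0],"hand": 85},
  {"linear": [0,0,0],"twist": [0,0,0],"hand": 85},
])

```text
t: 39.68
tool_pos: [0.5084, -0.1515, 0.2406]
ee_rot: [0.706, 0.708, 0.0, 0.001]
ft_force: [0.4, 0.5, -0.8]
grip_width: 0.995
gripper_force: 0.0
```

```bash
python3 - <<'E'
from g import *
tool([.467,.1,.17],0)
for c in("side","scene"):
    p=eyes.snapshot(c)
    m,_=mask("box",p); print(fit("box",[(m,p)],[.5765,-.3288,-.455,.005],lid=True))
cv2.imwrite("pics/s9.png",cv2.resize(p["frame"][200:380,220:500,::-1],None,fx=2.8,fy=2.8))
E
```

```text
pos [ 0.5084 -0.1515  0.2406] yaw 0.002 tilt [ 0.0013 -0.0004] w 0.995 linear [251.6 -41.   70.4]
twist z 0.002
(array([ 0.5787, -0.3279, -0.4489, -0.0029]), np.float64(0.956))
(array([ 0.5799, -0.3268, -0.4684, -0.0046]), np.float64(0.93))
```

View pics/s9.png

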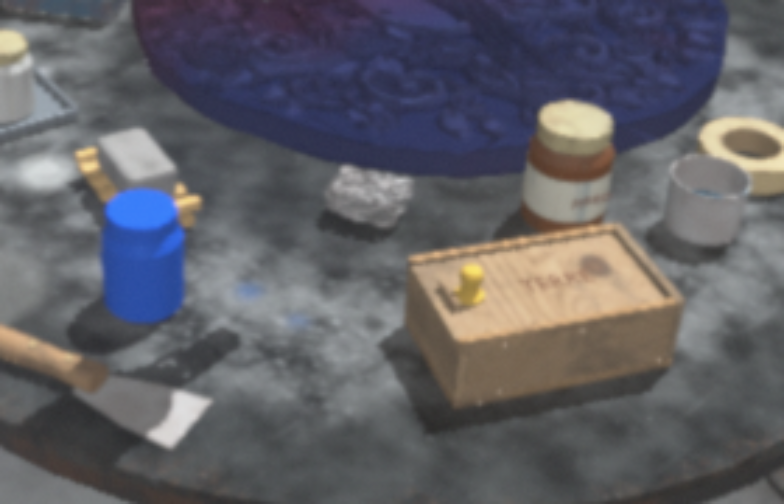

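The lid is flush and shut, with the knob at (470,285) in the crop. The block rests on the slats at (137,160). Now the short jar.

move_arm([
  {"linear": [33,-3.8,0],"twist": [0,0,0],"hand": 85},
  {"linear": [33,-3.8,0],"twist": [0,0,0],"hand": 85},
  {"linear": [33,-3.8,0],"twist": [0,0,0],"hand": 85},
  {"linear": [33,-3.8,0],"twist": [0,0,0],"hand": 85},
  {"linear": [33,-3.8,0],"twist": [0,0,0],"hand": 85},
  {"linear": [33,-3.8,0],"twist": [0,0,0],"hand": 85},
  {"linear": [33,-3.8,0],"twist": [0,0,0],"hand": 85},
  {"linear": [33,-3.8,0],"twist": [0,0,0],"hand": 85},
])

```text
t: 40.55
tool_pos: [0.4784, 0.1117, 0.2394]
ee_rot: [0.708, 0.706, -0.0, 0.0]
ft_force: [0.1, -0.7, -1.2]
grip_width: 0.996
gripper_force: 0.0
```

move_arm([
  {"linear": [33,-4,0],"twist": [0,0,0],"hand": 85},
  {"linear": [33,-4,10],"twist": [0,0,0],"hand": 85},
  {"linear": [22,-3,20],"twist": [0,0,0],"hand": 85},
  {"linear": [0,0,20],"twist": [0,0,0],"hand": 85},
  {"linear": [0,0,20],"twist": [0,0,0],"hand": 85},
  {"linear": [0,0,0],"twist": [0,0,0],"hand": 85},
  {"linear": [0,0,0],"twist": [0,0,0],"hand": 85},
  {"linear": [0,0,0],"twist": [0,0,0],"hand": 85},
])

```text
t: 41.22
tool_pos: [0.4681, 0.1986, 0.1704]
ee_rot: [0.708, 0.706, 0.0, 0.0]
ft_force: [0.8, 0.7, 0.6]
grip_width: 0.995
gripper_force: 0.0
```

```bash
python3 - <<'E'
from g import *
tool([.4668,.2003,.026],0)
p=eyes.snapshot("wrist")
for l in("tall_jar","short_jar"):
    for m in masks_of(l,p)[:2]:
        e=m["extent"]; q=pix([[(e[0]+e[2])/2,(e[1]+e[3])/2]],p,.05)[0]
        print(l,m["p"],fit(l,[(m["mask"].astype(float),p)],[q[0],q[1],0],z0=.003,yaw=False))
E
```

```text
pos [0.4681 0.1986 0.1704] yaw -0.0025 tilt [0.0007 0.0003] w 0.995 linear [  1.7  -1.5 144.4]
twist z -0.0025
tall_jar 0.58 (array([0.4809, 0.2879, 0.0373]), np.float64(0.887))
short_jar 0.82 (array([0.4678, 0.2024, 0.0042]), np.float64(0.934))
```

move_arm([
  {"linear": [2.4,-0.8,25],"twist": [0,0,0],"hand": 85},
  {"linear": [0,0,25],"twist": [0,0,0],"hand": 85},
  {"linear": [0,0,25],"twist": [0,0,0],"hand": 85},
  {"linear": [0,0,25],"twist": [0,0,0],"hand": 85},
  {"linear": [0,0,22],"twist": [0,0,0],"hand": 85},
  {"linear": [0,0,15],"twist": [0,0,0],"hand": 85},
  {"linear": [0,0,7],"twist": [0,0,0],"hand": 85},
  {"linear": [0,0,0],"twist": [0,0,0],"hand": 85},
])

```text
t: 42.03
tool_pos: [0.4661, 0.2011, 0.0246]
ee_rot: [0.708, 0.707, -0.001, -0.0]
ft_force: [-0.3, -0.3, 0.2]
grip_width: 0.996
gripper_force: 0.0
```

move_arm([
  {"linear": [0,0,0],"twist": [0,0,0],"hand": 45},
  {"linear": [0,0,0],"twist": [0,0,0],"hand": 45},
  {"linear": [0,0,0],"twist": [0,0,0],"hand": 45},
  {"linear": [0,0,0],"twist": [0,0,0],"hand": 45},
  {"linear": [0,0,0],"twist": [0,0,0],"hand": 45},
  {"linear": [0,0,0],"twist": [0,0,0],"hand": 45},
  {"linear": [0,0,0],"twist": [0,0,0],"hand": 45},
  {"linear": [0,0,0],"twist": [0,0,0],"hand": 45},
], squeeze=35)

```text
t: 42.7
tool_pos: [0.4676, 0.2019, 0.0272]
ee_rot: [0.707, 0.707, 0.001, 0.001]
ft_force: [-0.7, -0.1, 6.3]
grip_width: 0.633
gripper_force: 37.1
```

move_arm([
  {"linear": [0,0,-15],"twist": [0,0,0],"hand": 45},
  {"linear": [0,0,-25],"twist": [0,0,0],"hand": 45},
  {"linear": [0,0,-30],"twist": [0,0,0],"hand": 45},
  {"linear": [0,0,-30],"twist": [0,0,0],"hand": 45},
  {"linear": [0,0,-25],"twist": [0,0,0],"hand": 45},
  {"linear": [0,0,0],"twist": [0,0,0],"hand": 45},
  {"linear": [0,0,0],"twist": [0,0,0],"hand": 45},
  {"linear": [0,0,0],"twist": [0,0,0],"hand": 45},
])

```text
t: 43.37
tool_pos: [0.4663, 0.2014, 0.15]
ee_rot: [0.707, 0.707, -0.0, -0.0]
ft_force: [0.2, -1.1, -2.0]
grip_width: 0.633
gripper_force: 37.7
```

```bash
python3 - <<'E'
from g import *
tool([.379,-.283,.15],0)
E
```

```text
pos [0.4663 0.2014 0.15  ] yaw -0.001 tilt [-0.0003 -0.0001] w 0.633 linear [-4.845e+02 -8.680e+01  1.000e-01]
twist z -0.001
```

move_arm([
  {"linear": [-20,-4,0],"twist": [0,0,0],"hand": 45},
  {"linear": [-33,-6,0],"twist": [0,0,0],"hand": 45},
  {"linear": [-33,-6,0],"twist": [0,0,0],"hand": 45},
  {"linear": [-33,-6,0],"twist": [0,0,0],"hand": 45},
  {"linear": [-33,-6,0],"twist": [0,0,0],"hand": 45},
  {"linear": [-33,-6,0],"twist": [0,0,0],"hand": 45},
  {"linear": [-33,-6,0],"twist": [0,0,0],"hand": 45},
  {"linear": [-33,-6,0],"twist": [0,0,0],"hand": 45},
])

```text
t: 44.03
tool_pos: [0.4186, -0.0507, 0.1488]
ee_rot: [0.707, 0.707, -0.001, -0.001]
ft_force: [0.7, 0.4, -0.9]
grip_width: 0.632
gripper_force: 37.7
```

move_arm([
  {"linear": [-34,-6,0],"twist": [0,0,0],"hand": 45},
  {"linear": [-34,-6,0],"twist": [0,0,0],"hand": 45},
  {"linear": [-34,-6,0],"twist": [0,0,0],"hand": 45},
  {"linear": [-34,-6,0],"twist": [0,0,0],"hand": 45},
  {"linear": [-34,-6,0],"twist": [0,0,0],"hand": 45},
  {"linear": [-34,-6,0],"twist": [0,0,0],"hand": 45},
  {"linear": [-29,-5,0],"twist": [0,0,0],"hand": 45},
  {"linear": [0,0,0],"twist": [0,0,0],"hand": 45},
])

```text
t: 44.7
tool_pos: [0.3775, -0.2861, 0.1485]
ee_rot: [0.709, 0.705, -0.001, -0.001]
ft_force: [0.2, 1.1, -0.8]
grip_width: 0.634
gripper_force: 37.7
```

```bash
python3 - <<'E'
from g import *
tool([.379,-.283,.0235],0)
E
```

```text
pos [ 0.3775 -0.2861  0.1485] yaw -0.0059 tilt [-0.0025 -0.0002] w 0.634 linear [  3.2   1.8 125. ]
twist z -0.0059
```

move_arm([
  {"linear": [3,1.5,20],"twist": [0,0,0],"hand": 45},
  {"linear": [0,0,25],"twist": [0,0,0],"hand": 45},
  {"linear": [0,0,25],"twist": [0,0,0],"hand": 45},
  {"linear": [0,0,25],"twist": [0,0,0],"hand": 45},
  {"linear": [0,0,15],"twist": [0,0,0],"hand": 45},
  {"linear": [0,0,7],"twist": [0,0,0],"hand": 45},
  {"linear": [0,0,0],"twist": [0,0,0],"hand": 45},
  {"linear": [0,0,0],"twist": [0,0,0],"hand": 45},
])

```text
t: 45.37
tool_pos: [0.3803, -0.2789, 0.0332]
ee_rot: [0.707, 0.707, -0.0, -0.001]
ft_force: [0.0, 0.3, -1.2]
grip_width: 0.631
gripper_force: 37.7
```

```bash
python3 - <<'E'
from g import *
tool([.379,-.283,.0235],0)
p=eyes.snapshot("wrist")
for m in masks_of("short_jar",p)[:1]: print(m["p"],fit("short_jar",[(m["mask"].astype(float),p)],[.379,-.283,0],z0=.007,yaw=False))
E
```

```text
pos [ 0.3803 -0.2789  0.0332] yaw -0.0007 tilt [-0.001   0.0008] w 0.631 linear [-4.1 -1.3  9.7]
twist z -0.0007
0.88 (array([ 0.3797, -0.2794,  0.0338]), np.float64(0.907))
```

move_arm([
  {"linear": [-4,-1,3],"twist": [0,0,0],"hand": 45},
  {"linear": [0,0,3],"twist": [0,0,0],"hand": 45},
  {"linear": [0,0,2.5],"twist": [0,0,0],"hand": 45},
  {"linear": [0,0,0],"twist": [0,0,0],"hand": 45},
  {"linear": [0,0,0],"twist": [0,0,0],"hand": 45},
  {"linear": [0,0,0],"twist": [0,0,0],"hand": 45},
  {"linear": [0,0,0],"twist": [0,0,0],"hand": 45},
  {"linear": [0,0,0],"twist": [0,0,0],"hand": 45},
])

```text
t: 46.13
tool_pos: [0.3796, -0.2834, 0.025]
ee_rot: [0.707, 0.707, 0.0, 0.0]
ft_force: [0.0, -0.1, -1.8]
grip_width: 0.627
gripper_force: 37.7
```

```bash
python3 - <<'E'
from g import *
tool([.379,-.283,.0235],0); print(arm.sense()["ft_force"].round(1))
E
```

```text
pos [ 0.3796 -0.2834  0.025 ] yaw -0.001 tilt [ 0.0001 -0.    ] w 0.627 linear [ 0.4 -0.6  1.5]
twist z -0.001
[ 0.  -0.1 -1.8]
```

move_arm([
  {"linear": [0,-0.5,1.3],"twist": [0,0,0],"hand": 45},
  {"linear": [0,0,0],"twist": [0,0,0],"hand": 45},
  {"linear": [0,0,0],"twist": [0,0,0],"hand": 85},
  {"linear": [0,0,0],"twist": [0,0,0],"hand": 85},
  {"linear": [0,0,0],"twist": [0,0,0],"hand": 85},
  {"linear": [0,0,0],"twist": [0,0,0],"hand": 85},
  {"linear": [0,0,0],"twist": [0,0,0],"hand": 85},
  {"linear": [0,0,-15],"twist": [0,0,0],"hand": 85},
])

```text
t: 46.8
tool_pos: [0.3775, -0.2822, 0.0364]
ee_rot: [0.707, 0.707, -0.0, -0.002]
ft_force: [-0.5, 0.1, -1.0]
grip_width: 0.995
gripper_force: 0.0
```

move_arm([
  {"linear": [0,0,-25],"twist": [0,0,0],"hand": 85},
  {"linear": [0,0,-30],"twist": [0,0,0],"hand": 85},
  {"linear": [0,0,-30],"twist": [0,0,0],"hand": 85},
  {"linear": [0,0,-30],"twist": [0,0,0],"hand": 85},
  {"linear": [0,0,-20],"twist": [0,0,0],"hand": 85},
  {"linear": [0,0,0],"twist": [0,0,0],"hand": 85},
  {"linear": [0,0,0],"twist": [0,0,0],"hand": 85},
  {"linear": [0,0,0],"twist": [0,0,0],"hand": 85},
])

```text
t: 47.47
tool_pos: [0.3788, -0.2832, 0.1728]
ee_rot: [0.707, 0.707, -0.0, -0.0]
ft_force: [0.2, 0.2, -0.9]
grip_width: 0.993
gripper_force: 0.0
```

```bash
python3 - <<'E'
from g import *
tool([.480,.288,.17],0)
p=eyes.snapshot("wrist")
for m in masks_of("short_jar",p)[:1]: print(m["p"],fit("short_jar",[(m["mask"].astype(float),p)],[.379,-.283,0],yaw=False))
E
```

```text
pos [ 0.3788 -0.2832  0.1728] yaw -0.001 tilt [-0.0008  0.0005] w 0.993 linear [571.3 100.7   3.1]
twist z -0.001
0.68 (array([ 0.379 , -0.2832,  0.0525]), np.float64(0.923))
```

Short jar is back within a millimetre. Now the tall one.

move_arm([
  {"linear": [34,6,0],"twist": [0,0,0],"hand": 85},
  {"linear": [34,6,0],"twist": [0,0,0],"hand": 85},
  {"linear": [34,6,0],"twist": [0,0,0],"hand": 85},
  {"linear": [34,6,0],"twist": [0,0,0],"hand": 85},
  {"linear": [34,6,0],"twist": [0,0,0],"hand": 85},
  {"linear": [34,6,0],"twist": [0,0,0],"hand": 85},
  {"linear": [34,6,0],"twist": [0,0,0],"hand": 85},
  {"linear": [34,6,0],"twist": [0,0,0],"hand": 85},
])

```text
t: 48.23
tool_pos: [0.4266, -0.0098, 0.1725]
ee_rot: [0.707, 0.707, -0.001, -0.001]
ft_force: [-0.1, 0.4, -1.0]
grip_width: 0.999
gripper_force: 0.0
```

move_arm([
  {"linear": [34,6,0],"twist": [0,0,0],"hand": 85},
  {"linear": [34,6,0],"twist": [0,0,0],"hand": 85},
  {"linear": [34,6,0],"twist": [0,0,0],"hand": 85},
  {"linear": [34,6,0],"twist": [0,0,0],"hand": 85},
  {"linear": [34,6,0],"twist": [0,0,0],"hand": 85},
  {"linear": [34,6,0],"twist": [0,0,0],"hand": 85},
  {"linear": [34,6,0],"twist": [0,0,0],"hand": 85},
  {"linear": [34,6,0],"twist": [0,0,0],"hand": 85},
])

```text
t: 48.9
tool_pos: [0.475, 0.2621, 0.1723]
ee_rot: [0.707, 0.707, -0.001, -0.0]
ft_force: [0.6, 0.3, 0.5]
grip_width: 0.994
gripper_force: 0.0
```

move_arm([
  {"linear": [27,4,0],"twist": [0,0,0],"hand": 85},
  {"linear": [0,0,0],"twist": [0,0,0],"hand": 85},
  {"linear": [0,0,0],"twist": [0,0,0],"hand": 85},
  {"linear": [0,0,0],"twist": [0,0,0],"hand": 85},
  {"linear": [0,0,0],"twist": [0,0,0],"hand": 85},
  {"linear": [0,0,0],"twist": [0,0,0],"hand": 85},
  {"linear": [0,0,0],"twist": [0,0,0],"hand": 85},
  {"linear": [0,0,0],"twist": [0,0,0],"hand": 85},
])

```text
t: 49.57
tool_pos: [0.4797, 0.2867, 0.174]
ee_rot: [0.708, 0.706, 0.0, 0.0]
ft_force: [-0.3, -0.5, 0.2]
grip_width: 0.996
gripper_force: 0.0
```

```bash
python3 - <<'E'
from g import *
tool([.480,.288,.033],0)
p=eyes.snapshot("wrist")
for m in masks_of("tall_jar",p)[:2]: print(m["p"],fit("tall_jar",[(m["mask"].astype(float),p)],[.48,.288,0],z0=.003,yaw=False))
E
```

```text
pos [0.4797 0.2867 0.174 ] yaw -0.0022 tilt [0.0004 0.0002] w 0.996 linear [  1.2   0.2 141. ]
twist z -0.0022
0.6 (array([0.4803, 0.2895, 0.0014]), np.float64(0.918))
```

move_arm([
  {"linear": [2,0.4,25],"twist": [0,0,0],"hand": 85},
  {"linear": [0,0,25],"twist": [0,0,0],"hand": 85},
  {"linear": [0,0,25],"twist": [0,0,0],"hand": 85},
  {"linear": [0,0,25],"twist": [0,0,0],"hand": 85},
  {"linear": [0,0,20],"twist": [0,0,0],"hand": 85},
  {"linear": [0,0,14],"twist": [0,0,0],"hand": 85},
  {"linear": [0,0,7],"twist": [0,0,0],"hand": 85},
  {"linear": [0,0,0],"twist": [0,0,0],"hand": 85},
])

```text
t: 50.33
tool_pos: [0.4791, 0.2888, 0.0311]
ee_rot: [0.708, 0.707, -0.001, -0.0]
ft_force: [0.7, -0.2, -0.2]
grip_width: 0.995
gripper_force: 0.0
```

move_arm([
  {"linear": [0,0,0],"twist": [0,0,0],"hand": 50},
  {"linear": [0,0,0],"twist": [0,0,0],"hand": 50},
  {"linear": [0,0,0],"twist": [0,0,0],"hand": 50},
  {"linear": [0,0,0],"twist": [0,0,0],"hand": 50},
  {"linear": [0,0,0],"twist": [0,0,0],"hand": 50},
  {"linear": [0,0,0],"twist": [0,0,0],"hand": 50},
  {"linear": [0,0,0],"twist": [0,0,0],"hand": 50},
  {"linear": [0,0,0],"twist": [0,0,0],"hand": 50},
], squeeze=35)

```text
t: 51.0
tool_pos: [0.4809, 0.2901, 0.0343]
ee_rot: [0.707, 0.707, 0.001, 0.0]
ft_force: [-1.8, -0.9, 6.7]
grip_width: 0.681
gripper_force: 38.5
```

move_arm([
  {"linear": [0,0,-15],"twist": [0,0,0],"hand": 50},
  {"linear": [0,0,-25],"twist": [0,0,0],"hand": 50},
  {"linear": [0,0,-30],"twist": [0,0,0],"hand": 50},
  {"linear": [0,0,-30],"twist": [0,0,0],"hand": 50},
  {"linear": [0,0,-25],"twist": [0,0,0],"hand": 50},
  {"linear": [0,0,0],"twist": [0,0,0],"hand": 50},
  {"linear": [0,0,0],"twist": [0,0,0],"hand": 50},
  {"linear": [0,0,0],"twist": [0,0,0],"hand": 50},
])

```text
t: 51.67
tool_pos: [0.4797, 0.2893, 0.1568]
ee_rot: [0.707, 0.707, -0.0, -0.0]
ft_force: [0.5, -0.1, -2.6]
grip_width: 0.683
gripper_force: 38.5
```

```bash
python3 - <<'E'
from g import *
tool([.426,-.2026,.15],0)
E
```

```text
pos [0.4797 0.2893 0.1568] yaw -0.0011 tilt [-0.0008 -0.0005] w 0.683 linear [-491.9  -53.2    7.1]
twist z -0.0011
```

move_arm([
  {"linear": [-33,-3.6,0],"twist": [0,0,0],"hand": 50},
  {"linear": [-33,-3.6,0],"twist": [0,0,0],"hand": 50},
  {"linear": [-33,-3.6,0],"twist": [0,0,0],"hand": 50},
  {"linear": [-33,-3.6,0],"twist": [0,0,0],"hand": 50},
  {"linear": [-33,-3.6,0],"twist": [0,0,0],"hand": 50},
  {"linear": [-33,-3.6,0],"twist": [0,0,0],"hand": 50},
  {"linear": [-33,-3.6,0],"twist": [0,0,0],"hand": 50},
  {"linear": [-33,-3.6,0],"twist": [0,0,0],"hand": 50},
])

```text
t: 52.33
tool_pos: [0.4494, 0.024, 0.1558]
ee_rot: [0.707, 0.707, -0.001, -0.001]
ft_force: [0.5, -0.3, -1.3]
grip_width: 0.685
gripper_force: 38.5
```

move_arm([
  {"linear": [-34,-3.7,0],"twist": [0,0,0],"hand": 50},
  {"linear": [-34,-3.7,0],"twist": [0,0,0],"hand": 50},
  {"linear": [-34,-3.7,0],"twist": [0,0,0],"hand": 50},
  {"linear": [-34,-3.7,0],"twist": [0,0,0],"hand": 50},
  {"linear": [-34,-3.7,0],"twist": [0,0,0],"hand": 50},
  {"linear": [-34,-3.7,0],"twist": [0,0,0],"hand": 50},
  {"linear": [-24,-2.7,0],"twist": [0,0,0],"hand": 50},
  {"linear": [0,0,0],"twist": [0,0,0],"hand": 50},
])

```text
t: 53.0
tool_pos: [0.4244, -0.2057, 0.1556]
ee_rot: [0.709, 0.705, -0.001, -0.001]
ft_force: [0.1, -0.3, -1.8]
grip_width: 0.684
gripper_force: 38.5
```

move_arm([
  {"linear": [0,0,20],"twist": [0,0,0],"hand": 50},
  {"linear": [0,0,25],"twist": [0,0,0],"hand": 50},
  {"linear": [0,0,25],"twist": [0,0,0],"hand": 50},
  {"linear": [0,0,20],"twist": [0,0,0],"hand": 50},
  {"linear": [0,0,15],"twist": [0,0,0],"hand": 50},
  {"linear": [0,0,8],"twist": [0,0,0],"hand": 50},
  {"linear": [0,0,0],"twist": [0,0,0],"hand": 50},
  {"linear": [0,0,0],"twist": [0,0,0],"hand": 50},
])

```text
t: 53.67
tool_pos: [0.4253, -0.2019, 0.0441]
ee_rot: [0.707, 0.707, -0.0, -0.001]
ft_force: [0.1, -0.3, -0.2]
grip_width: 0.683
gripper_force: 38.5
```

```bash
python3 - <<'E'
from g import *
tool([.426,-.2026,.0308],0)
p=eyes.snapshot("wrist")
for m in masks_of("tall_jar",p)[:3]: print(m["p"],m["extent"],fit("tall_jar",[(m["mask"].astype(float),p)],[.426,-.2026,0],z0=arm.sense()["tool_pos"][2]-.031,yaw=False))
E
```

```text
pos [ 0.4253 -0.2019  0.0441] yaw -0.0007 tilt [-0.0016  0.0008] w 0.683 linear [-0.7  0.7 13.3]
twist z -0.0007
0.93 [225.4, 237.7, 423.5, 458.6] (array([ 0.4249, -0.2035,  0.0171]), np.float64(0.825))
0.74 [77.5, 2.1, 320.9, 148.1] (array([ 0.426 , -0.2026,  0.    ]), np.float64(0.0))
```

move_arm([
  {"linear": [-0.2,0.5,5],"twist": [0,0,0],"hand": 50},
  {"linear": [0,0,4],"twist": [0,0,0],"hand": 50},
  {"linear": [0,0,3],"twist": [0,0,0],"hand": 50},
  {"linear": [0,0,0],"twist": [0,0,0],"hand": 50},
  {"linear": [0,0,0],"twist": [0,0,0],"hand": 50},
  {"linear": [0,0,0],"twist": [0,0,0],"hand": 50},
  {"linear": [0,0,0],"twist": [0,0,0],"hand": 50},
  {"linear": [0,0,0],"twist": [0,0,0],"hand": 50},
])

```text
t: 54.43
tool_pos: [0.4264, -0.2027, 0.0328]
ee_rot: [0.707, 0.707, 0.0, 0.0]
ft_force: [0.2, 0.4, -1.7]
grip_width: 0.682
gripper_force: 38.5
```

```bash
python3 - <<'E'
from g import *
tool([.426,-.2026,.0308],0); print(arm.sense()["ft_force"].round(1))
E
```

```text
pos [ 0.4264 -0.2027  0.0328] yaw -0.001 tilt [ 0.0002 -0.0001] w 0.682 linear [ 0.1 -0.4  2. ]
twist z -0.001
[ 0.2  0.4 -1.7]
```

move_arm([
  {"linear": [0,0,1.4],"twist": [0,0,0],"hand": 50},
  {"linear": [0,0,0],"twist": [0,0,0],"hand": 50},
  {"linear": [0,0,0],"twist": [0,0,0],"hand": 85},
  {"linear": [0,0,0],"twist": [0,0,0],"hand": 85},
  {"linear": [0,0,0],"twist": [0,0,0],"hand": 85},
  {"linear": [0,0,0],"twist": [0,0,0],"hand": 85},
  {"linear": [0,0,0],"twist": [0,0,0],"hand": 85},
  {"linear": [0,0,-15],"twist": [0,0,0],"hand": 85},
])

```text
t: 55.1
tool_pos: [0.4247, -0.2019, 0.0442]
ee_rot: [0.707, 0.707, -0.001, -0.002]
ft_force: [-0.3, -0.4, -0.6]
grip_width: 1.0
gripper_force: 0.0
```

move_arm([
  {"linear": [0,0,-25],"twist": [0,0,0],"hand": 85},
  {"linear": [0,0,-30],"twist": [0,0,0],"hand": 85},
  {"linear": [0,0,-30],"twist": [0,0,0],"hand": 85},
  {"linear": [0,0,-30],"twist": [0,0,0],"hand": 85},
  {"linear": [25,0,-30],"twist": [0,0,0],"hand": 85},
  {"linear": [30,0,-30],"twist": [0,0,0],"hand": 85},
  {"linear": [30,0,-30],"twist": [0,0,0],"hand": 85},
  {"linear": [0,0,-30],"twist": [0,0,0],"hand": 85},
])

```text
t: 55.77
tool_pos: [0.4258, -0.1153, 0.282]
ee_rot: [0.706, 0.708, 0.001, -0.0]
ft_force: [0.6, 0.2, -0.1]
grip_width: 0.994
gripper_force: 0.0
```

move_arm([
  {"linear": [0,0,0],"twist": [0,0,0],"hand": 85},
  {"linear": [0,0,0],"twist": [0,0,0],"hand": 85},
  {"linear": [0,0,0],"twist": [0,0,0],"hand": 85},
  {"linear": [0,0,0],"twist": [0,0,0],"hand": 85},
  {"linear": [0,0,0],"twist": [0,0,0],"hand": 85},
  {"linear": [0,0,0],"twist": [0,0,0],"hand": 85},
  {"linear": [0,0,0],"twist": [0,0,0],"hand": 85},
  {"linear": [0,0,0],"twist": [0,0,0],"hand": 85},
])

```text
t: 56.43
tool_pos: [0.4262, -0.1189, 0.2797]
ee_rot: [0.708, 0.707, -0.0, -0.0]
ft_force: [1.1, 0.2, -0.6]
grip_width: 0.992
gripper_force: 0.0
```

```bash
python3 - <<'E'
from g import *
p=eyes.snapshot("wrist"); cv2.imwrite("pics/wrist9.png",p["frame"][:,:,::-1])
for l in("tall_jar","short_jar"):
    for m in masks_of(l,p)[:2]:
        e=m["extent"]; q=pix([[(e[0]+e[2])/2,(e[1]+e[3])/2]],p,.04)[0]
        print(l,m["p"],fit(l,[(m["mask"].astype(float),p)],[q[0],q[1],0],yaw=False))
m,_=mask("block",p)
if m is not None: print("block",fit("block",[(m,p)],[.4735,.010,-.25],z0=.016))
E
```

```text
tall_jar 0.92 (array([ 0.3934, -0.1013, -0.0354]), np.float64(0.919))
tall_jar 0.64 (array([ 0.4267, -0.2025,  0.0172]), np.float64(0.903))
short_jar 0.88 (array([ 0.3793, -0.2835,  0.035 ]), np.float64(0.925))
block (array([ 0.4724,  0.0099, -0.3042]), np.float64(0.864))
```

View pics/wrist9.png

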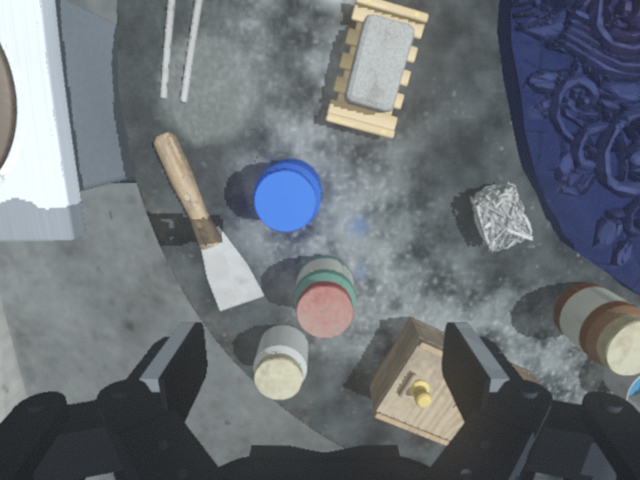

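The final view shows everything in place. The block (380,62) lies flat between the rest's bars, the lid is shut, and both jars (325,298 and 283,362) stand within about 1 mm of where they started. Handing in.

```bash
python3 -c "
from station import job
print(job.close_job())"
```

```text
the job is handed in; nothing more can be done
None
```

The job is done and handed in at about 56 s: the block lies flat between the rest's bars, the lid is shut, both jars stand within about 1 mm of their original spots, and the tray is free.

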